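# Wind the bench timer and set it for the glued tubes

### The job

The glued paper tubes need their drying time: push the lever of the bench timer clockwise past the long top mark to its stop and press it firmly home there for a moment, with some 15 N, to arm the bell; then push it back down the dial until its needle points at the small steel tab on the rim, and leave it there. Never press on the timer with more than 30 N, do not shift the tab, and leave the things standing around it where they are.

Things in the scene. Friction and masses are not known exactly. Their poses are not given: they have to be found in the camera images.
- timer: Bench bell timer screwed to the bench: grey square housing 190 x 190 x 50 mm with a round white dial face 172 mm across. Origin under its centre on the bench, z up. Seen from above the dial's marks run clockwise from the zero mark, which lies towards the housing's own +x; one minute is 4 degrees; thin marks every 5 minutes, longer ones every 15.
- dial_centre (a point): Centre of the dial face, on the lever's axis, 56 mm above the bench; axes as the timer's.
- top_mark (a point): Middle of the top mark (60 minutes, 240 degrees clockwise from zero), the longest and thickest mark, 22 mm long, 72 mm from the axis.
- stop_pin (a point): Top of the lever's stop: a thin steel pin, 8 mm across, standing 16 mm above the dial face, 30 mm from the axis, 286 degrees clockwise from zero. The rest of the sector between stop and zero is bare.
- lever (a joint): Angle of the timer's lever, rad, 0 at the zero mark, growing clockwise seen from above; top mark at 4.19, hard stop at 4.61. Turning needs 0.12 (near zero) to 0.18 N m (at the top) clockwise, 0.06 to 0.12 N m back; it stays where it is left.
- bar (a point): The lever's black bar, fixed on a round hub 40 mm across: it reaches 74 mm from the axis to one side only, 14 mm wide, standing from 61 to 93 mm above the bench (its top 37 mm above the dial face). Origin on the axis at the height of the dial face, x along the bar towards its pointing end.
- pointer_tip (a point): Point of the lever's thin needle, 80 mm from the axis, 64 mm above the bench; its x axis points outwards along the lever.
- tab (a joint): Angle of the setting tab, rad, counted like the lever's: it marks the minutes to set. A small steel block 16 x 10 x 10 mm on the rim of the dial, 82 to 98 mm from the axis, top 66 mm above the bench, held by friction.
- tab_mark (a point): Point just inside the setting tab, 80 mm from the axis, on the tab's middle line, 64 mm above the bench: where the needle's point should come to.
- tube_a: Bystander: kraft-paper tube standing upright beside the timer, 40 mm across, 100 mm tall; origin under its centre, z up.
- tube_b: Bystander: shorter kraft-paper tube standing upright beside the timer, 40 mm across, 80 mm tall; origin under its centre, z up.
- tape: Bystander: empty cardboard core ring lying flat beside the timer, 96 mm across, 45 mm tall; origin under its centre.
- jar: Bystander: white glue jar, 68 mm across, 95 mm tall, upright; origin under its centre.
- brush: Bystander: glue brush lying on the bench, 190 mm long along its own x; origin underneath it.
- pack: Bystander: wrapped pack of three kraft tubes lying side by side, 100 x 112 x 37 mm; origin under its centre.
- carton: Bystander: closed small cardboard carton, 120 x 90 x 60 mm; origin under its centre.

How it is judged:
By the outcome, as a careful person would: the job done as asked, in the order asked, and still so for the second after the job is handed in, with the robot touching nothing.
It also fails if it takes over 72 s, if anything falls off the work surface, if the arm or the gripper's body presses on something with over 40 N, if the wrist force passes 120 N, or if a joint passes its speed limit or range.

### The arm

A 6-joint arm with a two-finger parallel gripper is mounted at the origin on the work surface. World frame = base frame: x ahead of the robot, y to its left, z up, the work surface at z = 0. Lengths are in mm, angles in rad, forces in N, time in s.
With the tool pointing down it reaches from about 275 to 1000 mm from the base axis. Payload 8.4 kg.
Tool frame: the origin (TCP) lies at the very end of the fingers, on their centre line; the grasp point (between the pads) lies 19 mm behind it; z points along the fingers, x is the direction in which the jaws open and shut, and the axes are right-handed (so a half turn about z gives the same grasp; the last joint's range is limited). The gripper opens to 85 mm and grips with 20 to 120 N. Pads are 22 mm wide; open, the fingers measure 114 mm over their backs; the gripper's body (76 mm by 85 mm) begins 54 mm behind the grasp point. The pads swing forward as they close: fully open they stand 13 mm farther back than shut.
Start: joints at [-1.222, 0.353, 1.633, -0, 1.155, -0.002], TCP at [214.779, -586.939, 231.281] pointing down, gripper open.
Joint ranges: [-2.63, 2.63], [-0.92, 2.1], [0.06, 2.66], [-1.3, 4.44], [0, 2.69], [-3.02, 3.02]. Speed limits (rad/s): [2.22, 2.22, 2.79, 3.14, 3.14, 3.14].

### API

Orientations are given as [roll, pitch, yaw] about the fixed x, y, z axes, in that order (R = Rz(yaw) Ry(pitch) Rx(roll)).
In Python, from rig import r gives the robot as it stands.
- The arm moves only by the tool arm_command, never from a script. Its argument "targets" is a list of rows, each a list of 6 numbers: the shift along the tool's x, y, z in m, then the turn, a rotation vector about the tool's x, y, z in rad. A call has 1 to 20 rows; each row shifts and turns the commanded pose from where the row before left it, along the tool's axes as they then stand; what a row does not reach is not made up. A row lasts 1/12 s, in which the tool goes at most 41.7 mm and 7.16 degrees, less where a joint would pass 70% of its speed; a pose out of reach is approached as far as the arm can. A call is refused whole if a number of a shift passes 0.0417 or a number of a turn 0.125, either way. A call with a gripper value outside its range is refused whole. "fingers" is the finger opening in m, from 0 to 0.0854, set as the call begins (left out, the last holds). The fingers move at their own pace and stop on an object; "squeeze" is the grip in N (left out, the last holds). Time passes only in rows, so rows that do not move let the fingers close. It gives the time, the measured TCP pose, the force and the opening at its end, in the units of the state.
- r.sense(): the state, without advancing time (a new reading comes with each control period).
- r.grab_frame(name): name is "side" or "top" or "wrist"; returns a dict with "image" (420x560x3 uint8, blue, green, red), "fx", "fy", "cx", "cy" (pixels), "xyz" and "orientation" of the camera in the world. Camera axes: x right, y down, z forward; pixel columns grow to the right and rows downward; lengths in mm; the calibration is good to about 2 mm. A picture is of the moment at which its call begins. There is no depth.
- r.sign_off(): hands the job in, once; it reports no verdict.
The state is a dict: "clock": time; "qpos": joint angles; "qvel": joint speeds; "joint_efforts": joint torques, N m; "eef_pos": TCP position; "tcp_rot": TCP orientation; "contact_force": force on the tool from outside, world axes, zero at the start; "wrist_torque": the same for the moment, N m; "opening": opening from 0.0 (shut) to 1.0 (fully open).
Only numpy, scipy, OpenCV 4.12 (cv2) and the standard library are available. Lean on these libraries where they do the work, as an engineer would, in place of code of your own. Each camera call takes 0.05 s, during which the arm holds its last target.

## Working session

There is one attempt and no reset: what is moved stays moved. The work goes in short steps, Python scripts to look and compute and a tool call to move; the robot and the scene stay as the last step left them, time stands still between calls to the robot, and variables do not carry over. Pictures are saved under pics/ and viewed, and the job is handed in when it is done.

Besides the shell and the picture viewer there is one more tool, called after "Call:" as name(argument=value, ...), one argument or row to a line, values as JSON. arm_command: Moves the arm, as the interface text tells. Its arguments: {"type":"object","properties":{"targets":{"type":"array"},"fingers":{"type":"number"},"squeeze":{"type":"number"}},"required":["targets"]}

```bash
ls; mkdir -p pics; python3 - <<'E'
from rig import r
import cv2
s=r.sense(); print(s)
for n in ["side","top","wrist"]:
    f=r.grab_frame(n); cv2.imwrite(f"pics/{n}0.png",f["image"]); print(n,{k:v for k,v in f.items() if k!="image"})
E
```

```text
pics
{'clock': 0.0, 'qpos': array([-1.22242555e+00,  3.53636039e-01,  1.63413082e+00,  3.99263299e-06,
        1.15515183e+00, -2.37844818e-03]), 'qvel': array([ 0.00060027,  0.00087626,  0.00200295, -0.00060926, -0.0013525 ,
        0.00083005]), 'joint_efforts': array([-9.80195800e-04, -6.05234385e+01, -3.42068446e+01, -5.91985759e-05,
        9.01080522e-03, -4.90585739e-05]), 'eef_pos': array([ 214.60878966, -586.51266818,  230.57064068]), 'tcp_rot': array([-3.14158585e+00,  1.32602356e-03, -1.22004871e+00]), 'contact_force': array([1.31713929, 0.30733237, 0.37177753]), 'wrist_torque': array([ 0.03042921,  0.01321398, -0.02464369]), 'opening': 0.9974993645315876}
side {'fx': 391.82646829861267, 'fy': 391.82646829861267, 'cx': 281.9027000337096, 'cy': 211.00816347187666, 'xyz': array([134.0383074 , 917.87666261, 668.31591264]), 'orientation': array([-2.11316215,  0.01078266, -2.74369199])}
top {'fx': 401.749964242511, 'fy': 401.749964242511, 'cx': 280.89852195489, 'cy': 215.92461115801265, 'xyz': array([ 394.34414849,   14.81407646, 1174.05096256]), 'orientation': array([-3.01109662e+00,  5.93316768e-04, -1.58692164e+00])}
wrist {'fx': 359.3329509131788, 'fy': 359.3329509131788, 'cx': 274.67519575818324, 'cy': 212.60316841241598, 'xyz': array([ 293.30968112, -559.52031542,  372.50543092]), 'orientation': array([ 2.81558207e+00,  7.26051684e-04, -1.22140476e+00])}
```

View pics/side0.png

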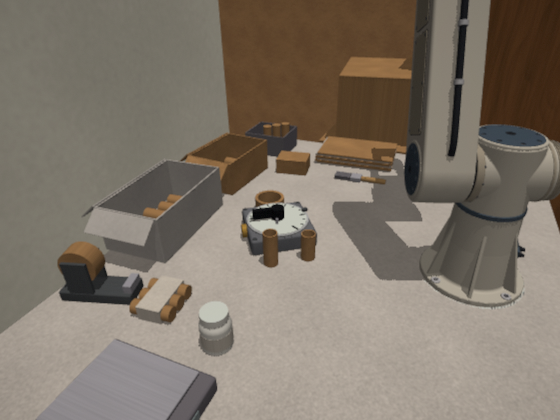

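View pics/top0.png

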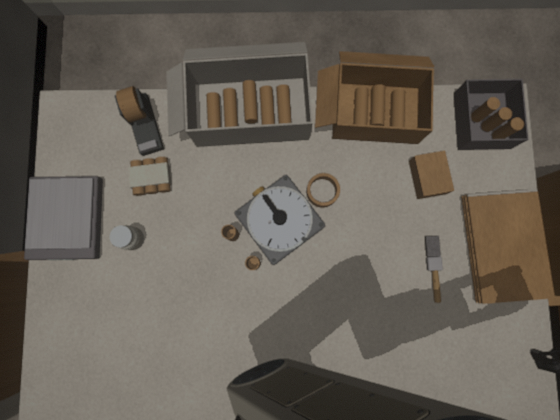

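View pics/wrist0.png

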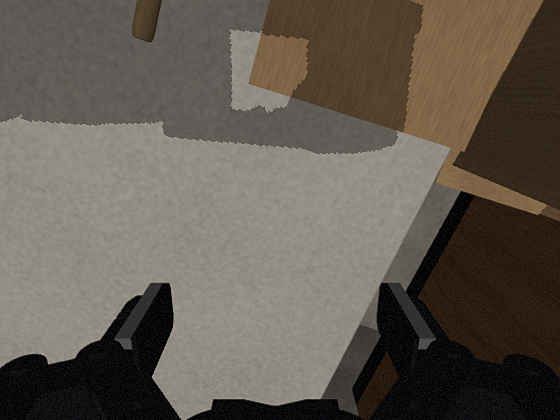

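The top view shows the timer at about (280,218) with the lever pointing to (264,195), tubes at (230,232) and (254,262), and the tape ring at (323,189). I'll zoom in on it next.

```bash
cat > h.py <<'E'
import numpy as np, cv2
from scipy.spatial.transform import Rotation as R
def rot(o): return R.from_euler('xyz',o).as_matrix()
def ray(f,u,v):
    d=np.array([(u-f['cx'])/f['fx'],(v-f['cy'])/f['fy'],1.]); return rot(f['orientation'])@d
def onplane(f,u,v,z):
    d=ray(f,u,v); c=f['xyz']; return c+d*(z-c[2])/d[2]
def proj(f,p):
    q=rot(f['orientation']).T@(np.array(p)-f['xyz']); return f['fx']*q[0]/q[2]+f['cx'],f['fy']*q[1]/q[2]+f['cy']
def meet(f1,p1,f2,p2):
    A=[];b=[]
    for f,p in((f1,p1),(f2,p2)):
        d=ray(f,*p);d/=np.linalg.norm(d);M=np.eye(3)-np.outer(d,d);A.append(M);b.append(M@f['xyz'])
    return np.linalg.lstsq(np.vstack(A),np.hstack(b),rcond=None)[0]
def crop(f,x,y,w,h,s,name):
    cv2.imwrite(name,cv2.resize(f['image'][y:y+h,x:x+w],None,fx=s,fy=s,interpolation=cv2.INTER_CUBIC))
E
python3 - <<'E'
from rig import r
from h import *
f=r.grab_frame("top"); crop(f,220,165,130,110,6,"pics/topz.png")
print(onplane(f,280,218,56))
f=r.grab_frame("side"); crop(f,230,180,110,90,7,"pics/sidez.png")
E
```

```text
[535.24125893  15.7259243   56.        ]
```

View pics/topz.png

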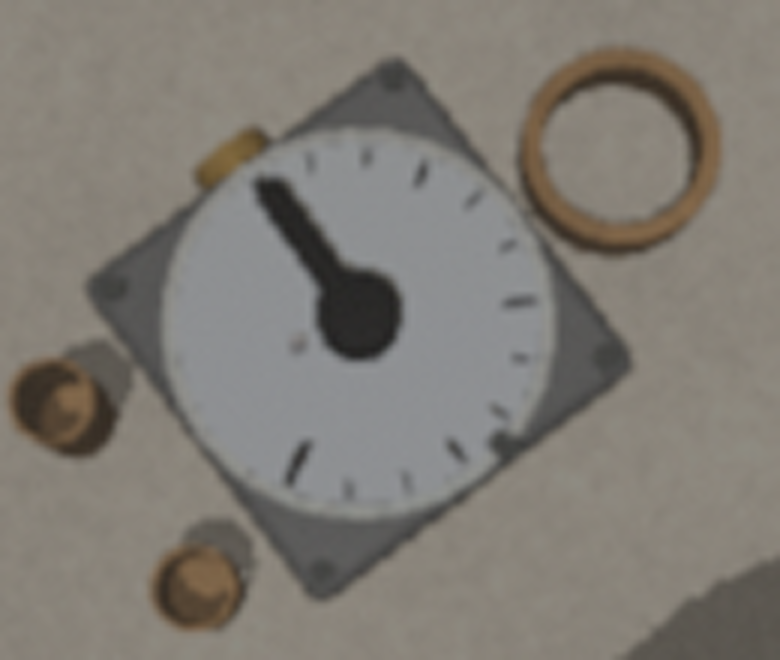

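View pics/sidez.png

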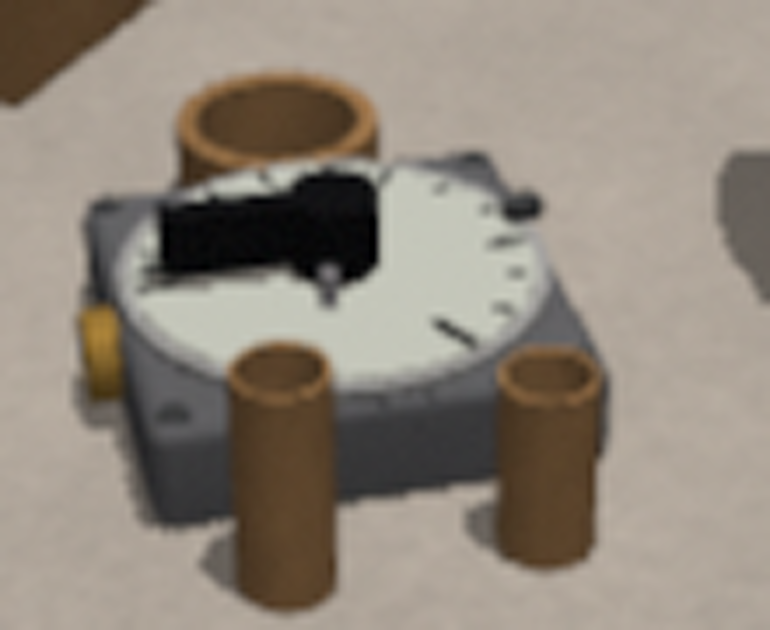

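The lever stands near zero, pointing up-left. The zoomed view shows 12 marks clockwise up to the thick 60 mark at (298,463), the tab between the 40 and 45 marks at (500,440), and the stop pin at (298,345). Next I'll measure the dial from the top view.

```bash
cat > dial.py <<'E'
from h import *
def dial(f,roi,zd=56,thr=None):
    x,y,w,h=roi
    im=f['image'][y:y+h,x:x+w]; hsv=cv2.cvtColor(im,cv2.COLOR_BGR2HSV)
    g=cv2.cvtColor(im,cv2.COLOR_BGR2GRAY)
    return g,hsv
E
python3 - <<'E'
from rig import r
from h import *
f=r.grab_frame("top"); im=f['image']
s=4;x0,y0=225,165
c=cv2.resize(im[165:275,225:350],None,fx=s,fy=s,interpolation=cv2.INTER_CUBIC)
b,g,rr=[c[...,i].astype(int) for i in range(3)]
m=((b-rr>-3)&(g>120)).astype(np.uint8)
n,l,st,_=cv2.connectedComponentsWithStats(m); k=1+st[1:,4].argmax(); print(st[k])
cn=max(cv2.findContours((l==k).astype(np.uint8),cv2.RETR_EXTERNAL,cv2.CHAIN_APPROX_NONE)[0],key=cv2.contourArea)
hull=cv2.convexHull(cn)
P=np.array([onplane(f,(p[0][0]+.5)/s-.5+x0,(p[0][1]+.5)/s-.5+y0,56)[:2] for p in hull])
A=np.c_[2*P,np.ones(len(P))];q=np.linalg.lstsq(A,(P**2).sum(1),rcond=None)[0]
c0=q[:2];print("centre",c0,"R",np.sqrt(q[2]+c0@c0))
def pt(u,v,z): return onplane(f,(u+.5)/6-.5+220,(v+.5)/6-.5+165,z)[:2]
def pol(p): d=p-c0; return round(np.hypot(*d),1),round(np.degrees(np.arctan2(d[1],d[0])),1)
for nm,u,v,z in [("top",298,463,56),("45",456,450,56),("30",520,300,56),("15",421,173,56),("pin",298,345,72),("barend",265,182,93),("tab",500,441,66),("hub",359,314,93),("tubeA",53,402,100),("tubeB",197,587,80),("corner",93,290,50)]:
    print(nm,pt(u,v,z),pol(pt(u,v,z)))
fw=r.grab_frame("wrist");print(onplane(fw,fw['cx'],fw['cy'],56), proj(fw,r.sense()['eef_pos']))
print(c0[0],c0[1]-0)
E
```

```text
[   93    92   257   254 41846]
centre [533.00467349  16.568136  ] R 88.97622516956217
top [469.10723375  46.69836954] (np.float64(70.6), np.float64(154.8))
45 [473.95675475 -26.71227952] (np.float64(73.2), np.float64(-143.8))
30 [543.71553305 -58.12609886] (np.float64(75.5), np.float64(-81.8))
15 [604.8455943 -12.9486168] (np.float64(77.7), np.float64(-22.3))
pin [522.34354361  45.57124291] (np.float64(30.9), np.float64(110.2))
barend [594.86885024  59.09057244] (np.float64(75.1), np.float64(34.5))
tab [477.06234879 -46.67631542] (np.float64(84.4), np.float64(-131.5))
hub [533.56611618  17.23125533] (np.float64(0.9), np.float64(49.7))
tubeA [495.21323483 154.64367966] (np.float64(143.2), np.float64(105.3))
tubeB [412.31920072  92.24364693] (np.float64(142.4), np.float64(147.9))
corner [552.52396766 142.3680042 ] (np.float64(127.3), np.float64(81.2))
[ 192.70800017 -596.36847459   56.        ] (np.float64(271.5061041745304), np.float64(287.09534671038864))
533.0046734852489 16.56813600006444
```

Call:
arm_command(
  targets=[
    [-0.01,-0.01,0,0,0,0],
    [-0.02,-0.02,0,0,0,0],
    [-0.024,-0.026,0,0,0,0],
    [-0.024,-0.026,0,0,0,0],
    [-0.024,-0.026,0,0,0,0],
    [-0.024,-0.026,0,0,0,0],
    [-0.024,-0.026,0,0,0,0],
    [-0.024,-0.026,0,0,0,0],
    [-0.024,-0.026,0,0,0,0],
    [-0.024,-0.026,0,0,0,0],
    [-0.024,-0.026,0,0,0,0],
    [-0.024,-0.026,0,0,0,0],
    [-0.024,-0.026,0,0,0,0],
    [-0.024,-0.026,0,0,0,0],
    [-0.024,-0.026,0,0,0,0],
    [-0.024,-0.026,0,0,0,0],
    [-0.024,-0.026,0,0,0,0],
    [-0.024,-0.026,0,0,0,0],
    [-0.024,-0.026,0,0,0,0],
    [-0.02,-0.025,0,0,0,0],
  ],
  fingers=0.03,
)

```text
clock: 2.02
eef_pos: [524.0, 16.6, 231.4]
tcp_rot: [-3.141, 0.0, -1.219]
contact_force: [0.4, -0.1, 0.4]
opening: 0.346
```

Call:
arm_command(
  targets=[
    [0,0,0,0,0,0],
    [0,0,0,0,0,0],
    [0,0,0,0,0,0],
    [0,0,0,0,0,0],
  ],
)

```text
clock: 2.35
eef_pos: [523.2, 13.4, 231.2]
tcp_rot: [3.141, 0.0, -1.221]
contact_force: [-0.5, -0.9, -0.5]
opening: 0.35
```

```bash
python3 - <<'E'
from rig import r
from h import *
s=r.sense();print(s['eef_pos'],s['tcp_rot'],s['contact_force'],s['opening'],s['qpos'])
f=r.grab_frame("wrist"); cv2.imwrite("pics/w1.png",f['image']);print(f['xyz'],f['orientation'],proj(f,[533,17,56]))
E
```

```text
[523.2278001   13.35652443 231.1676186 ] [ 3.14088583e+00  3.39621176e-05 -1.22054786e+00] [-0.48941301 -0.85493815 -0.46049969] 0.350238785221949 [ 2.27835381e-02  1.95491542e-01  1.84867170e+00 -2.19227591e-04
  1.09810961e+00  1.24343127e+00]
[601.96633155  40.51548784 373.00646034] [ 2.81490271e+00 -5.26004563e-04 -1.22196933e+00] (np.float64(272.85432221629236), np.float64(176.25764127119226))
```

View pics/w1.png

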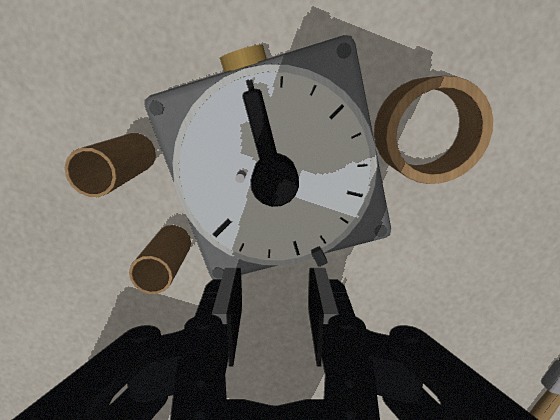

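The wrist view shows the dial centred near (275,168). The needle points to (250,80), the top mark is at (222,228), the pin at (241,176) and the tab at (319,257). I'll enlarge the picture to read exact pixels.

```bash
python3 - <<'E'
from rig import r
from h import *
im=cv2.imread("pics/w1.png")
cv2.imwrite("pics/w1z.png",cv2.resize(im[60:270,165:385],None,fx=2.8,fy=2.8,interpolation=cv2.INTER_CUBIC))
E
```

```text
(no output)
```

View pics/w1z.png

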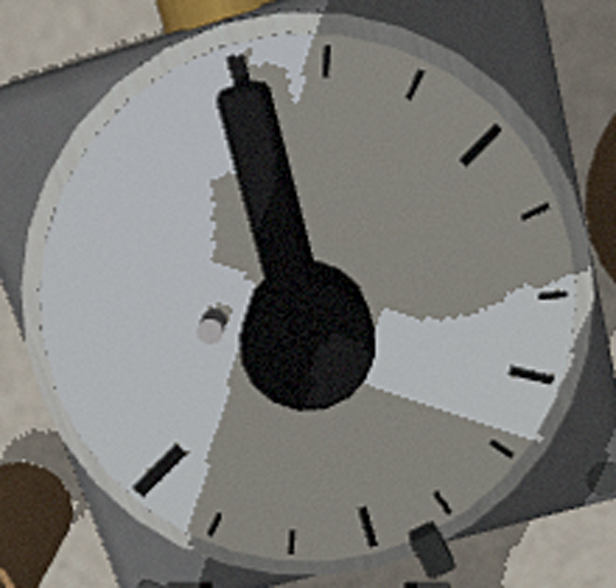

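```bash
cat > meas.py <<'E'
from h import *
from scipy.optimize import least_squares
def marks(f,c0,z0deg,verbose=True):
    g=cv2.cvtColor(f['image'],cv2.COLOR_BGR2GRAY)
    bh=cv2.morphologyEx(g,cv2.MORPH_BLACKHAT,np.ones((13,13)))
    m=(bh>28).astype(np.uint8)
    n,l,st,ce=cv2.connectedComponentsWithStats(m)
    out=[]
    for i in range(1,n):
        if st[i,4]<12: continue
        ys,xs=np.where(l==i); w=bh[ys,xs].astype(float)
        p=onplane(f,(xs*w).sum()/w.sum(),(ys*w).sum()/w.sum(),56)[:2]
        d=p-c0; rad=np.hypot(*d); cw=(z0deg-np.degrees(np.arctan2(d[1],d[0])))%360
        k=round(cw/20)
        if 66<rad<84 and abs(cw-20*k)<5 and k<=12: out.append((k,p,st[i,4],rad))
    P=np.array([o[1] for o in out]);K=np.array([o[0] for o in out])
    def res(v):
        d=P-v[:2]; a=np.radians(v[2]-20*K); return -d[:,0]*np.sin(a)+d[:,1]*np.cos(a)
    s=least_squares(res,[*c0,z0deg],loss='soft_l1')
    if verbose:
        for o,e in zip(out,res(s.x)): print(o[0]*5,'min',o[1].round(1),o[2],round(np.hypot(*(o[1]-s.x[:2])),1),'res',round(e,2))
    print('centre,zero',s.x)
    return s.x
def pol(v,p):
    d=np.array(p)[:2]-v[:2]; return np.hypot(*d),(v[2]-np.degrees(np.arctan2(d[1],d[0])))%360
E
python3 - <<'E'
from rig import r
from meas import *
f=r.grab_frame("wrist"); v=marks(f,np.array([533,17.]),36.5)
def px(u,w): return (u+.5)/2.8-.5+165,(w+.5)/2.8-.5+60
for nm,u,w,z in [("needle",237,58,64),("pin",210,328,72),("barend",245,82,93)]:
    p=onplane(f,*px(u,w),z); print(nm,p,pol(v,p))
ft=r.grab_frame("top")
im=f['image'][235:275,295:345]; cv2.imwrite("pics/tab1.png",cv2.resize(im,None,fx=12,fy=12,interpolation=cv2.INTER_CUBIC))
# heights by two views: pin, hub
tp=lambda u,w:((u+.5)/6-.5+220,(w+.5)/6-.5+165)
print("pin3d",meet(f,px(210,328),ft,tp(298,345)),"barend3d",meet(f,px(245,82),ft,tp(265,178)),"tab3d",meet(f,px(432,545),ft,tp(502,442)))
print('top mark 3d',meet(f,px(160,470),ft,tp(298,463)))
E
```

```text
0 min [594.9  58.2] 239 72.5 res -0.67
5 min [611.   37.9] 34 78.3 res 0.25
10 min [613.5  10.8] 34 78.0 res 0.2
15 min [604.1 -14.3] 78 75.0 res 0.07
20 min [591.8 -38. ] 33 78.1 res 0.08
25 min [569.8 -54. ] 36 78.1 res 0.04
30 min [543.2 -58.6] 67 75.3 res -0.1
35 min [516.4 -59.6] 26 78.4 res -0.09
60 min [470.   45.6] 147 72.0 res 0.17
40 min [491.7 -48.4] 26 78.3 res -0.11
45 min [474.5 -27.8] 55 75.5 res -0.08
55 min [457.3  22. ] 24 78.6 res 0.06
50 min [460.2  -5.1] 20 78.5 res 0.05
centre,zero [535.72225757  16.31852344  35.81453947]
needle [602.73536176  62.10651651  64.        ] (np.float64(81.16216140481534), np.float64(1.470945317602947))
pin [526.48079153  44.50215181  72.        ] (np.float64(29.660101196548364), np.float64(287.6601225342025))
barend [597.77067232  56.1795928   93.        ] (np.float64(73.74897032868697), np.float64(3.0970869871872253))
pin3d [523.65842377  45.27035778  60.86310774] barend3d [597.78133081  57.93544465  86.66704356] tab3d [477.43462835 -48.86970838  61.46955741]
top mark 3d [469.26716144  46.05624081  53.8633089 ]
```

View pics/tab1.png

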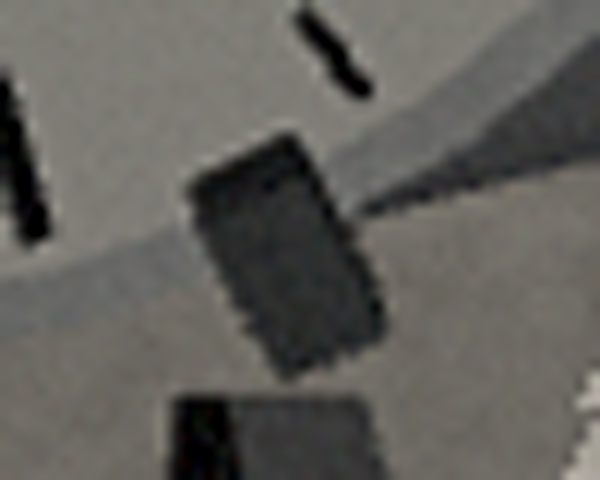

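The tab's top face runs from its inner edge at (200,213)-(310,165) to its outer edge at (290,378)-(385,330) in the zoom. The darker band is its inner side. I'll compute its angle.

```bash
python3 - <<'E'
from rig import r
from meas import *
f=r.grab_frame("wrist"); v=[535.7,16.3,35.8]
px=lambda u,w:((u+.5)/12-.5+295,(w+.5)/12-.5+235)
for q in [(200,213),(310,165),(290,378),(385,330),(297,272),(255,189),(337,354)]:
    p=onplane(f,*px(*q),66); print(q,p.round(1),pol(v,p))
print(r.sense()['qpos'])
E
```

```text
(200, 213) [479.5 -41.   66. ] (np.float64(80.31053502406856), np.float64(170.2452886762926))
(310, 165) [486.2 -47.6  66. ] (np.float64(80.80801150086906), np.float64(163.58570533361063))
(290, 378) [468.6 -53.1  66. ] (np.float64(96.5215076611797), np.float64(169.8581486748048))
(385, 330) [475.  -58.5  66. ] (np.float64(96.3241711017912), np.float64(164.83558103363293))
(297, 272) [477.3 -50.1  66. ] (np.float64(88.38956533543016), np.float64(167.11919192811814))
(255, 189) [482.8 -44.3  66. ] (np.float64(80.4237550252107), np.float64(166.89872739636627))
(337, 354) [471.8 -55.8  66. ] (np.float64(96.31116500766129), np.float64(167.36514421588117))
[ 2.22609948e-02  1.95670637e-01  1.84782548e+00 -1.06449489e-05
  1.09799026e+00  1.24367080e+00]
```

Call:
arm_command(
  targets=[
    [0,0,0,0,0,-0.1125],
    [0,0,0,0,0,-0.1125],
    [0,0,0,0,0,-0.1125],
    [0,0,0,0,0,-0.1125],
    [0,0,0,0,0,-0.1125],
    [0,0,0,0,0,-0.1125],
    [0,0,0,0,0,-0.1125],
    [0,0,0,0,0,-0.1125],
    [0,0,0,0,0,-0.1125],
    [0,0,0,0,0,-0.1125],
    [0,0,0,0,0,-0.1125],
    [0,0,0,0,0,-0.1125],
    [0,0,0,0,0,-0.1125],
    [0,0,0,0,0,-0.1125],
    [0,0,0,0,0,-0.1125],
  ],
)

```text
clock: 3.8
eef_pos: [524.0, 13.4, 231.4]
tcp_rot: [3.142, -0.0, 0.472]
contact_force: [0.6, -0.3, 0.3]
opening: 0.353
```

Call:
arm_command(
  targets=[
    [0,0,0,0,0,-0.1125],
    [0,0,0,0,0,-0.1125],
    [0,0,0,0,0,-0.1125],
    [0,0,0,0,0,-0.1125],
    [0,0,0,0,0,-0.1125],
    [0,0,0,0,0,-0.1125],
    [0,0,0,0,0,-0.1125],
    [0,0,0,0,0,-0.1125],
    [0,0,0,0,0,-0.1125],
    [0,0,0,0,0,-0.1125],
    [0,0,0,0,0,-0.1125],
    [0,0,0,0,0,-0.1125],
    [0,0,0,0,0,-0.1125],
    [0,0,0,0,0,-0.1125],
    [0,0,0,0,0,-0.1125],
    [0,0,0,0,0,0],
    [0,0,0,0,0,0],
  ],
)

```text
clock: 5.22
eef_pos: [524.0, 13.5, 231.3]
tcp_rot: [3.142, 0.0, 2.151]
contact_force: [0.4, -0.0, 0.5]
opening: 0.35
```

```bash
cat > tgt.py <<'E'
from rig import r
from h import *
import sys
def go(p):
    s=r.sense(); M=rot(s['tcp_rot']); return (M.T@(np.array(p)-s['eef_pos'])/1000).round(4)
E
python3 - <<'E'
from tgt import *; from meas import *
s=r.sense();print(s['eef_pos'],s['tcp_rot'],s['contact_force'],s['opening'],s['qpos'])
f=r.grab_frame("wrist"); cv2.imwrite("pics/w2.png",f['image'])
v=marks(f,np.array([535.7,16.3]),35.8)
print(go([587.4,50.5,150]))
E
```

```text
[524.01833044  13.52758418 231.34326196] [3.14153348e+00 5.92151977e-05 2.15075515e+00] [ 0.36970759 -0.0271028   0.45520576] 0.3503010434438059 [ 2.29602301e-02  1.96149725e-01  1.84741239e+00 -2.13233154e-05
  1.09794901e+00 -2.12778522e+00]
45 min [474.1 -28.3] 74 75.7 res -0.01
50 min [459.9  -5.5] 32 78.5 res 0.0
40 min [491.5 -48.9] 34 78.4 res -0.01
55 min [457.2  21.6] 33 78.4 res -0.0
35 min [516.3 -60.1] 31 78.5 res -0.0
60 min [469.8  45.4] 172 71.9 res 0.01
30 min [543.3 -59. ] 77 75.5 res 0.04
25 min [569.7 -54.5] 34 78.5 res -0.04
20 min [591.8 -38.5] 29 78.5 res 0.04
15 min [604.3 -14.7] 61 75.5 res -0.03
10 min [613.6  10.5] 24 78.4 res 0.01
5 min [611.   37.7] 24 78.6 res -0.01
centre,zero [535.40443842  16.08158818  35.94152337]
[-0.0039  0.0732  0.0813]
```

View pics/w2.png

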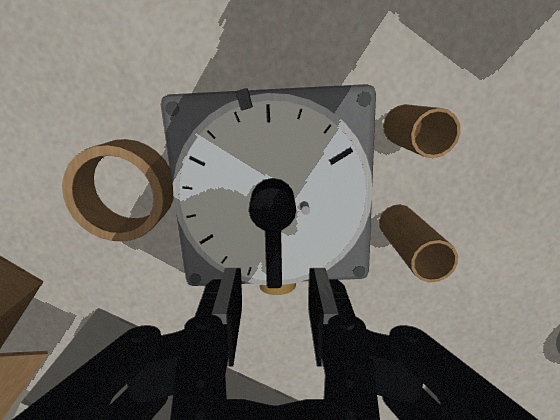

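The marks fit to 0.04 mm: centre (535.4,16.1), zero at 35.9°. The lever points down the picture between the fingers at (275,288), and the tab is at (245,99). I'll move over the bar and check before lowering.

Call:
arm_command(
  targets=[
    [-0.001,0.012,0.01,0,0,0],
    [-0.001,0.02,0.025,0,0,0],
    [-0.001,0.02,0.025,0,0,0],
    [-0.001,0.021,0.02,0,0,0],
    [0,0,0.02,0,0,0],
    [0,0,0,0,0,0],
    [0,0,0,0,0,0],
  ],
)

```text
clock: 5.85
eef_pos: [586.1, 50.7, 130.4]
tcp_rot: [-3.139, -0.001, 2.153]
contact_force: [0.0, 0.9, 0.2]
opening: 0.352
```

```bash
python3 - <<'E'
from tgt import *; from meas import *
s=r.sense();print(s['eef_pos'],s['tcp_rot'],s['contact_force'],s['opening'])
f=r.grab_frame("wrist"); cv2.imwrite("pics/w3.png",f['image'])
print(go([586.9,50.7,68]))
E
```

```text
[586.13163243  50.69674149 130.39650154] [-3.13884652e+00 -1.43598229e-03  2.15296720e+00] [0.02562753 0.89050749 0.23219933] 0.3520113386574835
[0.     0.     0.0637]
```

View pics/w3.png

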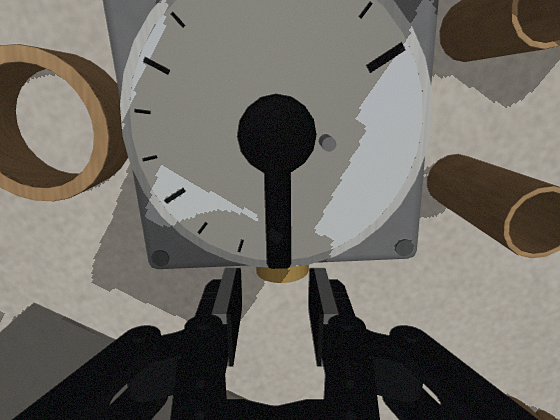

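The bar ends at (279,266), centred between the fingertips at (240,268) and (312,268). Lowering now.

Call:
arm_command(
  targets=[
    [0,0,0.01,0,0,0],
    [0,0,0.015,0,0,0],
    [0,0,0.015,0,0,0],
    [0,0,0.015,0,0,0],
    [0,0,0.008,0,0,0],
    [0,0,0,0,0,0],
    [0,0,0,0,0,0],
  ],
)

```text
clock: 6.48
eef_pos: [587.3, 50.8, 68.7]
tcp_rot: [3.141, 0.0, 2.155]
contact_force: [0.1, 0.5, -0.1]
opening: 0.349
```

```bash
python3 - <<'E'
from tgt import *; from meas import *
s=r.sense();print(s['eef_pos'],s['tcp_rot'],s['contact_force'],s['opening'])
f=r.grab_frame("wrist"); cv2.imwrite("pics/w4.png",f['image'])
f=r.grab_frame("side"); crop(f,220,140,140,120,5,"pics/s4.png")
p=s['eef_pos'][:2]-[535.4,16.1]; print(np.hypot(*p),np.degrees(np.arctan2(p[1],p[0])),np.degrees(s['tcp_rot'][2])-90)
E
```

```text
[587.32813644  50.75948819  68.72879002] [3.14137161e+00 1.03886062e-04 2.15450923e+00] [ 0.09058658  0.47917273 -0.13370001] 0.3489438789089257
62.43245530473376 33.72116908969124 33.44428599249069
```

View pics/w4.png

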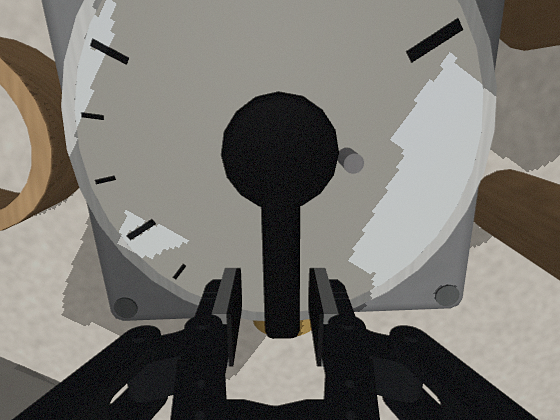

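View pics/s4.png

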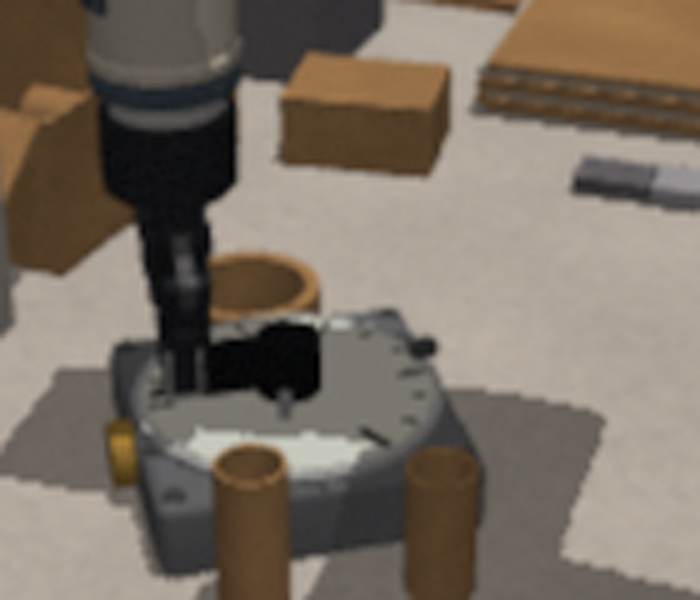

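The fingers straddle the bar (its end is at (282,338)) without touching. I'll start the clockwise sweep gently.

Call:
arm_command(
  targets=[
    [-0.00124,-1e-05,0,0,0,0.02],
    [-0.00124,-1e-05,0,0,0,0.02],
    [-0.00124,-1e-05,0,0,0,0.02],
    [-0.00124,-1e-05,0,0,0,0.02],
    [-0.00124,-1e-05,0,0,0,0.02],
    [-0.00124,-1e-05,0,0,0,0.02],
    [-0.00124,-1e-05,0,0,0,0.02],
    [-0.00124,-1e-05,0,0,0,0.02],
    [-0.00124,-1e-05,0,0,0,0.02],
    [-0.00124,-1e-05,0,0,0,0.02],
    [-0.00186,-3e-05,0,0,0,0.03],
    [-0.00248,-5e-05,0,0,0,0.04],
    [-0.0031,-8e-05,0,0,0,0.05],
    [-0.00372,-0.00011,0,0,0,0.06],
    [-0.00372,-0.00011,0,0,0,0.06],
    [-0.00372,-0.00011,0,0,0,0.06],
    [-0.00372,-0.00011,0,0,0,0.06],
  ],
)

```text
clock: 8.0
eef_pos: [597.3, 18.0, 68.1]
tcp_rot: [-3.141, -0.0, 1.591]
contact_force: [-1.5, 2.0, 0.8]
opening: 0.355
```

```bash
cat > st.py <<'E'
from tgt import *
s=r.sense(); M=rot(s['tcp_rot']); c=np.array([535.4,16.1])
p=s['eef_pos'][:2]-c
print('t',s['clock'],'z',s['eef_pos'][2].round(1),'r',np.hypot(*p).round(2),'cw ang',((35.94-np.degrees(np.arctan2(p[1],p[0])))%360).round(2),'tool cw',((35.94+90-np.degrees(s['tcp_rot'][2]))%360).round(2),'F tool',(M.T@s['contact_force']).round(1),'q6',s['qpos'][5].round(2),'tau',(M.T@s['wrist_torque']).round(2))
if len(sys.argv)>1:
    f=r.grab_frame("wrist"); cv2.imwrite(f"pics/{sys.argv[1]}.png",f['image'])
E
python3 st.py w5
```

```text
t 8.0 z 68.1 r 61.88 cw ang 34.2 tool cw 34.78 F tool [ 2.  -1.5 -0.8] q6 -1.56 tau [0.18 0.26 0.  ]
```

View pics/w5.png

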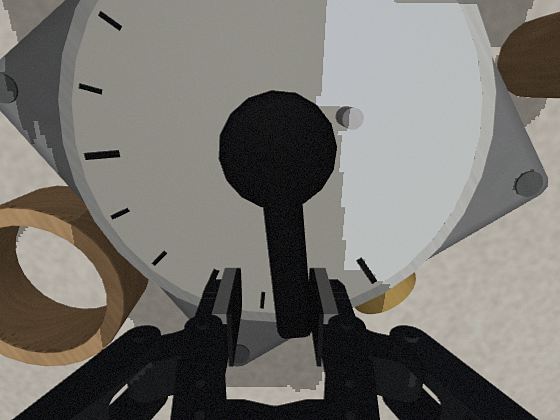

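The bar leans on the right-hand finger and follows it, with about 2 N of force. Continuing.

Call:
arm_command(
  targets=[
    [-0.00372,-0.00011,0,0,0,0.06],
    [-0.00372,-0.00011,0,0,0,0.06],
    [-0.00372,-0.00011,0,0,0,0.06],
    [-0.00372,-0.00011,0,0,0,0.06],
    [-0.00372,-0.00011,0,0,0,0.06],
    [-0.00372,-0.00011,0,0,0,0.06],
    [-0.00372,-0.00011,0,0,0,0.06],
    [-0.00372,-0.00011,0,0,0,0.06],
    [-0.00372,-0.00011,0,0,0,0.06],
    [-0.00372,-0.00011,0,0,0,0.06],
    [-0.00372,-0.00011,0,0,0,0.06],
    [-0.00372,-0.00011,0,0,0,0.06],
    [-0.00372,-0.00011,0,0,0,0.06],
    [-0.00372,-0.00011,0,0,0,0.06],
    [-0.00372,-0.00011,0,0,0,0.06],
    [-0.00372,-0.00011,0,0,0,0.06],
    [-0.00372,-0.00011,0,0,0,0.06],
    [-0.00372,-0.00011,0,0,0,0.06],
    [-0.00372,-0.00011,0,0,0,0.06],
    [-0.00372,-0.00011,0,0,0,0.06],
  ],
)

```text
clock: 9.72
eef_pos: [559.7, -40.6, 68.3]
tcp_rot: [3.141, -0.001, 0.393]
contact_force: [1.5, 1.6, -1.0]
opening: 0.35
```

```bash
python3 st.py w6
```

```text
t 9.7167 z 68.3 r 61.72 cw ang 102.74 tool cw 103.44 F tool [ 2.  -0.9  1. ] q6 -0.47 tau [ 0.21  0.28 -0.02]
```

View pics/w6.png

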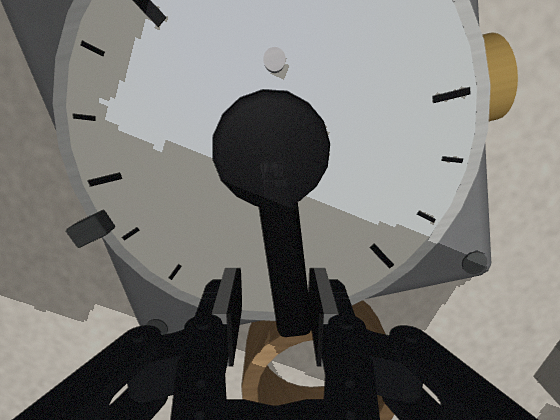

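The lever follows at about 100°. The tab at (90,229) lies outside the fingers' path, so I'll continue.

Call:
arm_command(
  targets=[
    [-0.00372,-0.00011,0,0,0,0.06],
    [-0.00372,-0.00011,0,0,0,0.06],
    [-0.00372,-0.00011,0,0,0,0.06],
    [-0.00372,-0.00011,0,0,0,0.06],
    [-0.00372,-0.00011,0,0,0,0.06],
    [-0.00372,-0.00011,0,0,0,0.06],
    [-0.00372,-0.00011,0,0,0,0.06],
    [-0.00372,-0.00011,0,0,0,0.06],
    [-0.00372,-0.00011,0,0,0,0.06],
    [-0.00372,-0.00011,0,0,0,0.06],
    [-0.00372,-0.00011,0,0,0,0.06],
    [-0.00372,-0.00011,0,0,0,0.06],
    [-0.00372,-0.00011,0,0,0,0.06],
    [-0.00372,-0.00011,0,0,0,0.06],
    [-0.00372,-0.00011,0,0,0,0.06],
    [-0.00372,-0.00011,0,0,0,0.06],
    [-0.00372,-0.00011,0,0,0,0.06],
    [-0.00372,-0.00011,0,0,0,0.06],
    [-0.00372,-0.00011,0,0,0,0.06],
    [-0.00372,-0.00011,0,0,0,0.06],
  ],
)

```text
clock: 11.43
eef_pos: [491.2, -26.9, 68.5]
tcp_rot: [3.142, -0.001, -0.805]
contact_force: [0.8, -3.5, -0.6]
opening: 0.35
```

```bash
python3 st.py w7
```

```text
t 11.4333 z 68.5 r 61.67 cw ang 171.71 tool cw 172.09 F tool [3.1 1.8 0.6] q6 0.75 tau [-0.41  0.52  0.  ]
```

Call:
arm_command(
  targets=[
    [-0.00372,-0.00011,0,0,0,0.06],
    [-0.00372,-0.00011,0,0,0,0.06],
    [-0.00372,-0.00011,0,0,0,0.06],
    [-0.00372,-0.00011,0,0,0,0.06],
    [-0.00372,-0.00011,0,0,0,0.06],
    [-0.00372,-0.00011,0,0,0,0.06],
    [-0.00372,-0.00011,0,0,0,0.06],
    [-0.00372,-0.00011,0,0,0,0.06],
    [-0.00372,-0.00011,0,0,0,0.06],
    [-0.00372,-0.00011,0,0,0,0.06],
    [-0.00372,-0.00011,0,0,0,0.06],
    [-0.00372,-0.00011,0,0,0,0.06],
    [-0.00372,-0.00011,0,0,0,0.06],
    [-0.00372,-0.00011,0,0,0,0.06],
    [-0.00372,-0.00011,0,0,0,0.06],
    [-0.00372,-0.00011,0,0,0,0.06],
  ],
)

```text
clock: 12.82
eef_pos: [474.0, 28.4, 68.1]
tcp_rot: [3.14, -0.001, -1.764]
contact_force: [-2.6, -1.8, 0.9]
opening: 0.352
```

```bash
python3 st.py w8
```

```text
t 12.8167 z 68.1 r 62.57 cw ang 227.24 tool cw 227.03 F tool [ 2.3  2.2 -0.9] q6 1.82 tau [-0.19  0.45 -0.02]
```

View pics/w8.png

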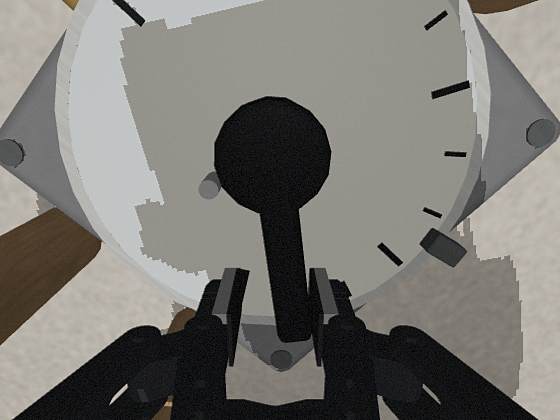

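All clear so far: the tab is at (443,246) and the pin at (209,187). Approaching the stop.

Call:
arm_command(
  targets=[
    [-0.00372,-0.00011,0,0,0,0.06],
    [-0.00372,-0.00011,0,0,0,0.06],
    [-0.00372,-0.00011,0,0,0,0.06],
    [-0.00372,-0.00011,0,0,0,0.06],
    [-0.00372,-0.00011,0,0,0,0.06],
    [-0.00372,-0.00011,0,0,0,0.06],
    [-0.00372,-0.00011,0,0,0,0.06],
    [-0.00248,-5e-05,0,0,0,0.04],
    [-0.00248,-5e-05,0,0,0,0.04],
    [-0.00124,-1e-05,0,0,0,0.02],
    [0,0,0,0,0,0],
  ],
)

```text
clock: 13.78
eef_pos: [488.2, 57.2, 68.1]
tcp_rot: [3.141, -0.001, -2.283]
contact_force: [-1.6, -1.0, 0.1]
opening: 0.353
```

```bash
python3 st.py w9
```

```text
t 13.7833 z 68.1 r 62.61 cw ang 256.98 tool cw 256.74 F tool [ 1.8  0.6 -0.1] q6 2.4 tau [-0.18  0.25 -0.02]
```

View pics/w9.png

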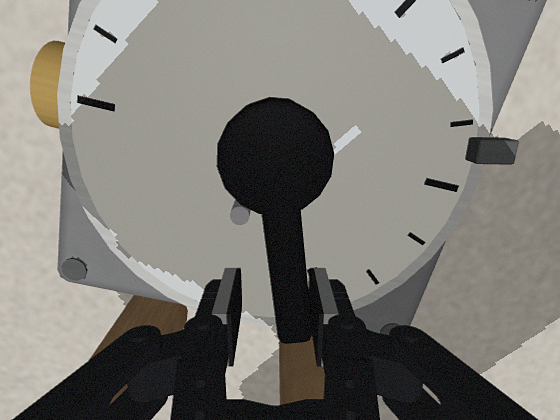

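The pin at (240,215) is close to the bar's left edge at (264,215). I'll creep in from here.

Call:
arm_command(
  targets=[
    [-0.00124,-1e-05,0,0,0,0.02],
    [-0.00124,-1e-05,0,0,0,0.02],
    [-0.00124,-1e-05,0,0,0,0.02],
    [-0.00124,-1e-05,0,0,0,0.02],
    [-0.00124,-1e-05,0,0,0,0.02],
    [-0.00124,-1e-05,0,0,0,0.02],
    [-0.00124,-1e-05,0,0,0,0.02],
    [0,0,0,0,0,0],
  ],
)

```text
clock: 14.5
eef_pos: [495.0, 63.6, 68.3]
tcp_rot: [-3.142, 0.0, -2.427]
contact_force: [-2.3, 0.2, -1.0]
opening: 0.349
```

```bash
python3 st.py
```

```text
t 14.5 z 68.3 r 62.4 cw ang 265.54 tool cw 264.98 F tool [1.5 1.7 1. ] q6 2.55 tau [-0.12  0.29 -0.03]
```

Call:
arm_command(
  targets=[
    [-0.00062,0,0,0,0,0.01],
    [-0.00062,0,0,0,0,0.01],
    [0,0,0,0,0,0],
  ],
)

```text
clock: 14.75
eef_pos: [495.8, 64.3, 68.3]
tcp_rot: [-3.141, 0.0, -2.446]
contact_force: [-2.5, -1.2, -1.2]
opening: 0.347
```

```bash
python3 st.py w10
```

```text
t 14.75 z 68.3 r 62.35 cw ang 266.57 tool cw 266.07 F tool [2.7 0.7 1.2] q6 2.57 tau [-0.15  0.27  0.04]
```

View pics/w10.png

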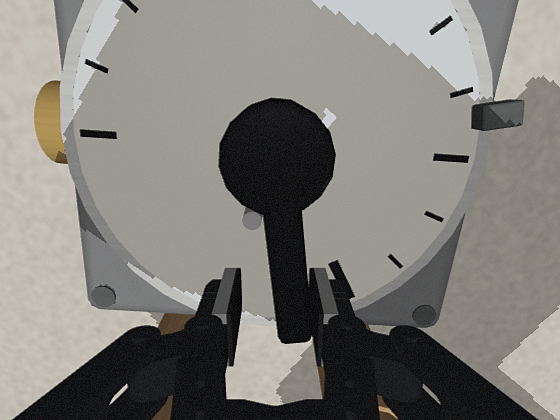

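The pin at (252,218) is nearly touching the bar's edge at (267,218). I'll push on in 1 mm steps and read the force after each.

Call:
arm_command(
  targets=[
    [-0.0006,0,0,0,0,0.01],
    [-0.0006,0,0,0,0,0.01],
    [0,0,0,0,0,0],
  ],
)

```text
clock: 15.05
eef_pos: [496.8, 65.0, 68.3]
tcp_rot: [-3.141, 0.0, -2.466]
contact_force: [-1.6, -0.6, -0.8]
opening: 0.35
```

Call:
arm_command(
  targets=[
    [-0.0006,0,0,0,0,0.01],
    [-0.0006,0,0,0,0,0.01],
    [0,0,0,0,0,0],
  ],
)

```text
clock: 15.3
eef_pos: [497.7, 65.8, 68.3]
tcp_rot: [-3.141, 0.0, -2.486]
contact_force: [-2.0, -1.7, -0.8]
opening: 0.352
```

```bash
python3 st.py w11
```

```text
t 15.3 z 68.3 r 62.35 cw ang 268.78 tool cw 268.37 F tool [ 2.6 -0.1  0.8] q6 2.61 tau [-0.01  0.24 -0.01]
```

View pics/w11.png

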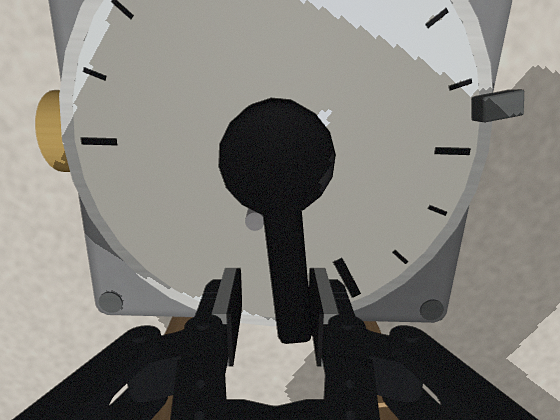

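Still moving freely at 2.6 N, with the pin at (255,219) about to touch.

Call:
arm_command(
  targets=[
    [-0.0006,0,0,0,0,0.01],
    [-0.0006,0,0,0,0,0.01],
    [0,0,0,0,0,0],
  ],
)

```text
clock: 15.6
eef_pos: [498.7, 66.5, 68.3]
tcp_rot: [-3.141, 0.0, -2.506]
contact_force: [-1.7, -0.9, -0.2]
opening: 0.354
```

Call:
arm_command(
  targets=[
    [-0.0006,0,0,0,0,0.01],
    [0,0,0,0,0,0],
  ],
)

```text
clock: 15.77
eef_pos: [499.1, 66.8, 68.3]
tcp_rot: [-3.141, 0.0, -2.516]
contact_force: [-0.8, -2.0, -0.5]
opening: 0.354
```

Call:
arm_command(
  targets=[
    [-0.0006,0,0,0,0,0.01],
    [0,0,0,0,0,0],
  ],
)

```text
clock: 15.93
eef_pos: [499.2, 66.8, 68.2]
tcp_rot: [-3.141, -0.001, -2.525]
contact_force: [-3.1, -4.7, 0.8]
opening: 0.352
```

```bash
python3 st.py w12
```

```text
t 15.9333 z 68.2 r 62.3 cw ang 270.37 tool cw 270.64 F tool [ 5.2 -2.  -0.8] q6 2.66 tau [ 0.41  0.76 -0.1 ]
```

The lever is now against the stop, with the force rising. I'll build it up with pure sideways steps.

Call:
arm_command(
  targets=[
    [-0.0004,0,0,0,0,0],
    [0,0,0,0,0,0],
  ],
)

```text
clock: 16.15
eef_pos: [499.2, 66.8, 68.2]
tcp_rot: [-3.142, -0.002, -2.525]
contact_force: [-3.9, -6.0, 1.0]
opening: 0.35
```

```bash
python3 st.py
```

```text
t 16.15 z 68.2 r 62.35 cw ang 270.41 tool cw 270.6 F tool [ 6.7 -2.6 -1. ] q6 2.66 tau [ 0.53  0.96 -0.13]
```

Call:
arm_command(
  targets=[
    [-0.0004,0,0,0,0,0],
    [0,0,0,0,0,0],
  ],
)

```text
clock: 16.32
eef_pos: [499.2, 66.9, 68.2]
tcp_rot: [3.142, -0.002, -2.525]
contact_force: [-3.6, -7.5, 2.7]
opening: 0.352
```

```bash
python3 st.py
```

```text
t 16.3167 z 68.2 r 62.36 cw ang 270.5 tool cw 270.59 F tool [ 7.2 -4.  -2.7] q6 2.66 tau [ 0.6   1.2  -0.13]
```

Call:
arm_command(
  targets=[
    [-0.0006,0,0,0,0,0],
    [0,0,0,0,0,0],
  ],
)

```text
clock: 16.48
eef_pos: [499.3, 67.0, 68.1]
tcp_rot: [3.141, -0.003, -2.525]
contact_force: [-4.6, -9.2, 3.6]
opening: 0.35
```

Call:
arm_command(
  targets=[
    [-0.0006,0,0,0,0,0],
    [0,0,0,0,0,0],
  ],
)

```text
clock: 16.65
eef_pos: [499.3, 67.1, 68.0]
tcp_rot: [3.141, -0.004, -2.524]
contact_force: [-6.2, -9.9, 5.5]
opening: 0.349
```

```bash
python3 st.py
```

```text
t 16.65 z 68.0 r 62.47 cw ang 270.61 tool cw 270.57 F tool [10.8 -4.5 -5.5] q6 2.66 tau [ 0.73  1.85 -0.14]
```

Call:
arm_command(
  targets=[
    [-0.0006,-0.0004,-0.0004,0,0,0],
    [0,0,0,0,0,0],
  ],
)

```text
clock: 16.82
eef_pos: [499.3, 67.1, 68.1]
tcp_rot: [3.141, -0.005, -2.524]
contact_force: [-6.0, -9.8, 1.8]
opening: 0.351
```

Call:
arm_command(
  targets=[
    [-0.0005,-0.0003,-0.0004,0,0,0],
    [0,0,0,0,0,0],
  ],
)

```text
clock: 16.98
eef_pos: [499.4, 67.0, 68.2]
tcp_rot: [3.14, -0.006, -2.524]
contact_force: [-8.0, -10.0, 0.0]
opening: 0.351
```

```bash
python3 st.py
```

```text
t 16.9833 z 68.2 r 62.39 cw ang 270.65 tool cw 270.58 F tool [12.3 -3.5  0. ] q6 2.66 tau [ 0.58  1.89 -0.2 ]
```

Call:
arm_command(
  targets=[
    [-0.0006,-0.0002,0,0,0,0],
    [0,0,0,0,0,0],
  ],
)

```text
clock: 17.15
eef_pos: [499.4, 67.1, 68.1]
tcp_rot: [3.14, -0.007, -2.524]
contact_force: [-10.1, -10.4, 3.1]
opening: 0.353
```

Call:
arm_command(
  targets=[
    [-0.0006,-0.0002,-0.0002,0,0,0],
    [0,0,0,0,0,0],
  ],
)

```text
clock: 17.32
eef_pos: [499.4, 67.1, 68.1]
tcp_rot: [3.139, -0.008, -2.524]
contact_force: [-10.5, -11.1, 2.3]
opening: 0.352
```

```bash
python3 st.py w13
```

```text
t 17.3167 z 68.1 r 62.44 cw ang 270.75 tool cw 270.57 F tool [15.  -3.  -2.2] q6 2.66 tau [ 0.48  2.47 -0.23]
```

View pics/w13.png

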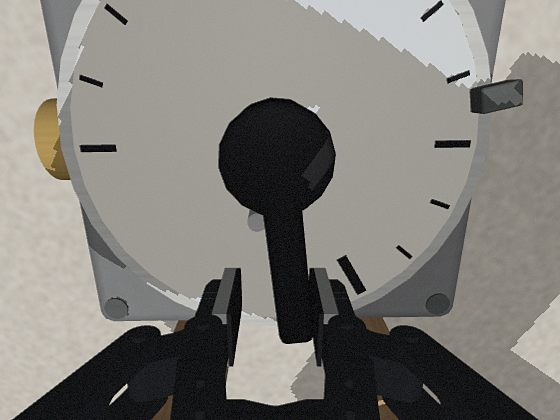

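The bar is hard against the pin at (257,220), with 15 N along the push. I'll nudge it slightly further and hold.

Call:
arm_command(
  targets=[
    [-0.0005,-0.0001,-0.0002,0,0,0],
    [0,0,0,0,0,0],
    [0,0,0,0,0,0],
    [0,0,0,0,0,0],
    [0,0,0,0,0,0],
  ],
)

```text
clock: 17.78
eef_pos: [499.4, 67.1, 68.1]
tcp_rot: [3.139, -0.009, -2.524]
contact_force: [-11.1, -12.3, 1.5]
opening: 0.354
```

```bash
python3 st.py
```

```text
t 17.7833 z 68.1 r 62.44 cw ang 270.78 tool cw 270.57 F tool [16.2 -3.6 -1.4] q6 2.66 tau [ 0.61  2.64 -0.23]
```

Call:
arm_command(
  targets=[
    [0,0,0,0,0,0],
    [0,0,0,0,0,0],
    [0,0,0,0,0,0],
    [0,0,0,0,0,0],
    [0,0,0,0,0,0],
    [0,0,0,0,0,0],
  ],
)

```text
clock: 18.28
eef_pos: [499.4, 67.1, 68.1]
tcp_rot: [3.139, -0.009, -2.524]
contact_force: [-12.4, -12.3, 1.5]
opening: 0.346
```

```bash
python3 st.py
```

```text
t 18.2833 z 68.1 r 62.44 cw ang 270.77 tool cw 270.56 F tool [17.2 -2.8 -1.4] q6 2.66 tau [ 0.56  2.61 -0.18]
```

16–17 N was held for about 1 s. Now I'll unload and sweep back counter-clockwise, gently across the slack.

Call:
arm_command(
  targets=[
    [0.0015,0.0003,0.0004,0,0,0],
    [0.0015,0.0003,0.0004,0,0,0],
    [0.0015,0.0003,0.0004,0,0,0],
    [0.0012,0.0003,0,0,0,0],
    [0.00124,-1e-05,0,0,0,-0.02],
    [0.00186,-3e-05,0,0,0,-0.03],
    [0.00186,-3e-05,0,0,0,-0.03],
    [0.00186,-3e-05,0,0,0,-0.03],
    [0.00186,-3e-05,0,0,0,-0.03],
    [0.00124,-1e-05,0,0,0,-0.02],
    [0.00124,-1e-05,0,0,0,-0.02],
    [0.00124,-1e-05,0,0,0,-0.02],
    [0.00124,-1e-05,0,0,0,-0.02],
    [0.00124,-1e-05,0,0,0,-0.02],
    [0.00124,-1e-05,0,0,0,-0.02],
    [0.00186,-3e-05,0,0,0,-0.03],
  ],
)

```text
clock: 19.62
eef_pos: [486.0, 54.4, 68.4]
tcp_rot: [-3.141, 0.001, -2.233]
contact_force: [1.6, 0.1, 1.3]
opening: 0.353
```

```bash
python3 st.py w14
```

```text
t 19.6167 z 68.4 r 62.5 cw ang 253.7 tool cw 253.9 F tool [-1.  -1.2 -1.3] q6 2.34 tau [ 0.04 -0.16  0.02]
```

View pics/w14.png

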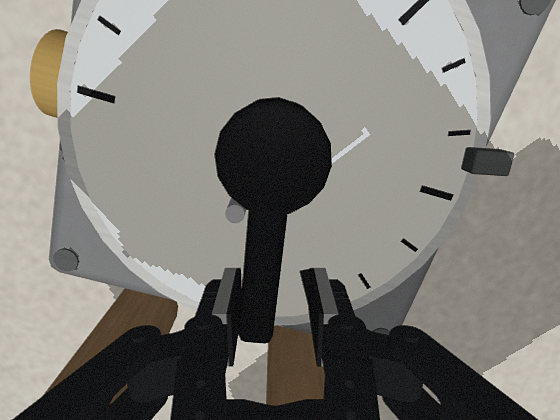

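The left finger now pushes the bar, whose end is at (257,340). I'll sweep back towards the tab.

Call:
arm_command(
  targets=[
    [0.00372,-0.00011,0,0,0,-0.06],
    [0.00372,-0.00011,0,0,0,-0.06],
    [0.00372,-0.00011,0,0,0,-0.06],
    [0.00372,-0.00011,0,0,0,-0.06],
    [0.00372,-0.00011,0,0,0,-0.06],
    [0.00372,-0.00011,0,0,0,-0.06],
    [0.00372,-0.00011,0,0,0,-0.06],
    [0.00372,-0.00011,0,0,0,-0.06],
    [0.00372,-0.00011,0,0,0,-0.06],
    [0.00372,-0.00011,0,0,0,-0.06],
    [0.00372,-0.00011,0,0,0,-0.06],
    [0.00372,-0.00011,0,0,0,-0.06],
    [0.00372,-0.00011,0,0,0,-0.06],
    [0.00372,-0.00011,0,0,0,-0.06],
    [0.00372,-0.00011,0,0,0,-0.06],
    [0.00372,-0.00011,0,0,0,-0.06],
    [0.00372,-0.00011,0,0,0,-0.06],
    [0.00248,-5e-05,0,0,0,-0.04],
    [0.00186,-3e-05,0,0,0,-0.03],
    [0,0,0,0,0,0],
  ],
)

```text
clock: 21.33
eef_pos: [478.2, -9.8, 68.3]
tcp_rot: [-3.142, -0.0, -1.144]
contact_force: [0.3, -0.3, 0.1]
opening: 0.353
```

```bash
python3 st.py w15
```

```text
t 21.3333 z 68.3 r 62.8 cw ang 191.63 tool cw 191.48 F tool [ 0.4 -0.2 -0.1] q6 1.12 tau [-0.03  0.02 -0.01]
```

View pics/w15.png

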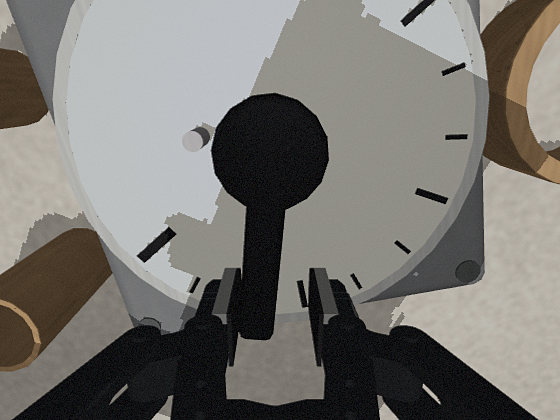

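The lever stands at about 198°, with the needle region hidden by the gripper. I'll go to about 172°, then lift and measure.

Call:
arm_command(
  targets=[
    [0.00248,-5e-05,0,0,0,-0.04],
    [0.00372,-0.00011,0,0,0,-0.06],
    [0.00372,-0.00011,0,0,0,-0.06],
    [0.00372,-0.00011,0,0,0,-0.06],
    [0.00372,-0.00011,0,0,0,-0.06],
    [0.00372,-0.00011,0,0,0,-0.06],
    [0.00248,-5e-05,0,0,0,-0.04],
    [0.00248,-5e-05,0,0,0,-0.04],
    [0.00124,-1e-05,0,0,0,-0.02],
    [0.00124,-1e-05,0,0,0,-0.02],
    [0,0,0,0,0,0],
  ],
)

```text
clock: 22.3
eef_pos: [495.2, -32.0, 68.2]
tcp_rot: [3.141, 0.0, -0.685]
contact_force: [-0.4, 0.2, -0.2]
opening: 0.35
```

```bash
python3 st.py w16
```

```text
t 22.3 z 68.2 r 62.65 cw ang 165.82 tool cw 165.17 F tool [-0.5  0.1  0.2] q6 0.62 tau [0.   0.01 0.02]
```

View pics/w16.png

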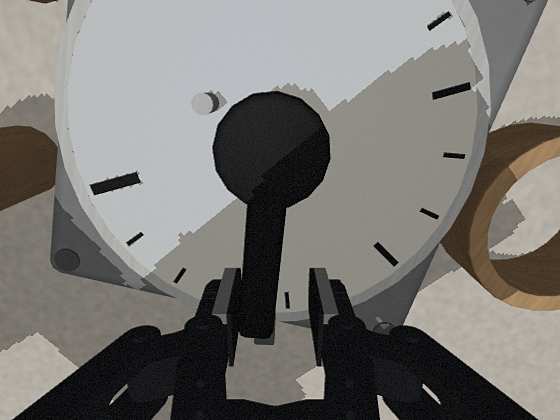

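The tab is visible at (263,340) just beyond the bar's end. I'll back off, lift and move outward for a clear view.

Call:
arm_command(
  targets=[
    [-0.003,0,0,0,0,0],
    [0,0,-0.015,0,0,0],
    [0,0,-0.025,0,0,0],
    [0,0,-0.025,0,0,0],
    [0,0.01,-0.025,0,0,0],
    [0,0.025,-0.025,0,0,0],
    [0,0.025,-0.015,0,0,0],
    [0,0.02,0,0,0,0],
    [0,0,0,0,0,0],
    [0,0,0,0,0,0],
    [0,0,0,0,0,0],
  ],
)

```text
clock: 23.27
eef_pos: [442.5, -91.7, 198.1]
tcp_rot: [-3.141, 0.0, -0.686]
contact_force: [0.5, -0.0, -0.0]
opening: 0.354
```

```bash
python3 st.py w17; python3 - <<'E'
from rig import r
from meas import *
f=r.grab_frame("wrist"); 
v=marks(f,np.array([535.4,16.1]),35.94)
u,w=proj(f,[477.3,-50,64]); print(u,w)
u,w=int(u)-60,int(w)-45; print(u,w)
crop(f,u,w,100,75,7,"pics/z17.png")
E
```

```text
t 23.2667 z 198.1 r 142.36 cw ang 166.7 tool cw 165.24 F tool [ 0.4 -0.3  0. ] q6 0.48 tau [0.07 0.03 0.02]
20 min [591.7 -38.4] 57 78.0 res 0.16
60 min [469.9  45.4] 290 72.0 res -0.03
25 min [569.6 -54.3] 57 77.9 res 0.06
55 min [457.   21.6] 55 78.9 res -0.04
30 min [543.1 -58.2] 107 74.4 res -0.11
50 min [460.   -5.4] 47 78.5 res -0.2
45 min [474.4 -28.1] 108 75.4 res -0.22
45 min [479.9 -28.9] 15 71.4 res 3.63
35 min [516.3 -59.9] 40 78.2 res -0.22
40 min [491.5 -48.6] 46 78.1 res -0.31
centre,zero [535.64449969  15.8321239   35.82136068]
273.20565627839795 130.56804683050225
213 85
```

View pics/w17.png

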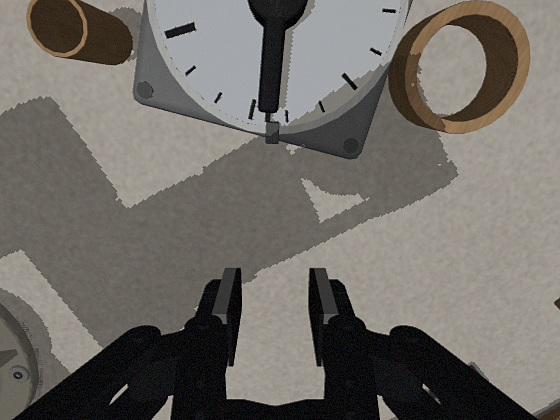

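View pics/z17.png

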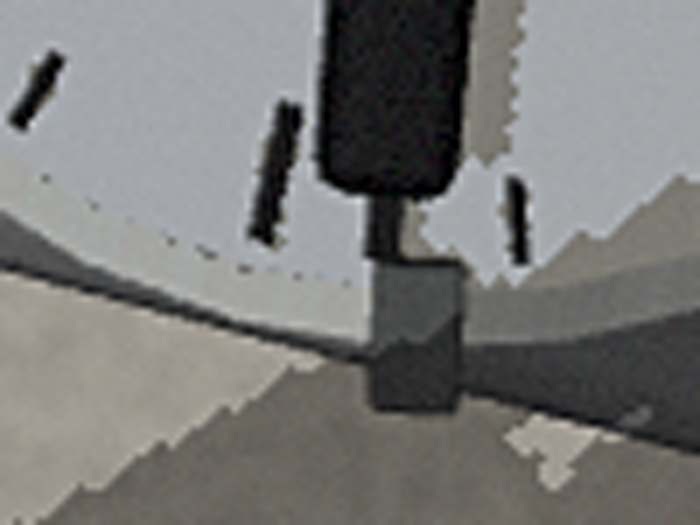

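The needle tip at (383,257) in the zoom is left (clockwise) of the tab's middle at (418,262). The tab is 92 px wide, so that's about 3.8 mm. Now the angles.

```bash
python3 - <<'E'
from rig import r
from meas import *
f=r.grab_frame("wrist"); v=[535.4,16.1,35.94]
px=lambda u,w:((u+.5)/7-.5+213,(w+.5)/7-.5+85)
for nm,q,z in [('needle',(383,257),64),('needleb',(384,205),64),('tabinL',(373,262),66),('tabinR',(465,262),66),('tabin',(419,262),66),('tabout',(417,410),66),('mid',(418,336),66)]:
    p=onplane(f,*px(*q),z); print(nm,p.round(1),np.round(pol(v,p),2))
print(f['xyz'])
E
```

```text
needle [478.2 -41.8  64. ] [ 81.43 170.59]
needleb [481.7 -37.8  64. ] [ 76.09 170.85]
tabinL [477.2 -41.5  66. ] [ 81.89 171.28]
tabinR [484.7 -47.6  66. ] [ 81.45 164.45]
tabin [480.9 -44.6  66. ] [ 81.53 167.87]
tabout [470.9 -56.4  66. ] [ 97.05 167.6 ]
mid [476.  -50.4  66. ] [ 89.22 167.72]
[495.93474404 -28.63920107 339.75744002]
```

I need 3.0° more counter-clockwise (needle at 170.7°, tab at 167.7°). I'll retrace my path down and push on by 0.052 rad.

Call:
arm_command(
  targets=[
    [0,-0.02,0,0,0,0],
    [0,-0.025,0.015,0,0,0],
    [0,-0.025,0.02,0,0,0],
    [0,-0.01,0.025,0,0,0],
    [0,0,0.025,0,0,0],
    [0,0,0.02,0,0,0],
    [0,0,0.015,0,0,0],
    [0,0,0.01,0,0,0],
    [0,0,0,0,0,0],
    [0,0,0,0,0,0],
  ],
)

```text
clock: 24.25
eef_pos: [492.9, -29.8, 68.0]
tcp_rot: [3.141, 0.001, -0.685]
contact_force: [0.2, 0.8, 0.2]
opening: 0.347
```

```bash
python3 st.py w18
```

```text
t 24.25 z 68.0 r 62.55 cw ang 168.73 tool cw 165.17 F tool [-0.3 -0.7 -0.2] q6 0.62 tau [0.03 0.05 0.05]
```

Call:
arm_command(
  targets=[
    [0.0015,0,0,0,0,0],
    [0.0015,0,0,0,0,0],
    [0.00124,-1e-05,0,0,0,-0.02],
    [0.00124,-1e-05,0,0,0,-0.02],
    [0.0008,0,0,0,0,-0.012],
    [0,0,0,0,0,0],
    [0,0,0,0,0,0],
  ],
)

```text
clock: 24.88
eef_pos: [498.1, -34.1, 68.4]
tcp_rot: [-3.141, -0.0, -0.633]
contact_force: [-0.2, -0.7, -0.3]
opening: 0.353
```

```bash
python3 st.py w19
```

```text
t 24.8833 z 68.4 r 62.57 cw ang 162.54 tool cw 162.21 F tool [0.2 0.7 0.3] q6 0.56 tau [-0.07 -0.04 -0.  ]
```

View pics/w19.png

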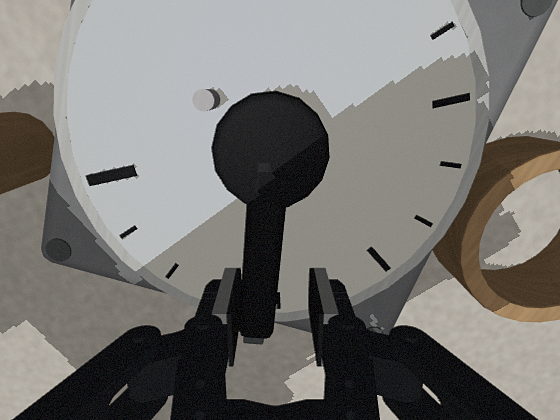

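The tab at (253,338) now lies behind the bar's end. I'll back off, lift and check.

Call:
arm_command(
  targets=[
    [-0.003,0,0,0,0,0],
    [0,0,-0.015,0,0,0],
    [0,0,-0.025,0,0,0],
    [0,0,-0.025,0,0,0],
    [0,0.01,-0.025,0,0,0],
    [0,0.025,-0.025,0,0,0],
    [0,0.025,-0.015,0,0,0],
    [0,0.02,0,0,0,0],
    [0,0,0,0,0,0],
    [0,0,0,0,0,0],
    [0,0,0,0,0,0],
  ],
)

```text
clock: 25.85
eef_pos: [448.2, -96.4, 198.1]
tcp_rot: [-3.141, 0.0, -0.634]
contact_force: [0.6, 0.1, -0.4]
opening: 0.354
```

```bash
python3 st.py w20; python3 - <<'E'
from rig import r
from meas import *
f=r.grab_frame("wrist"); print(f['xyz'])
u,w=proj(f,[477.3,-50,64]); u,w=int(u)-50,int(w)-45; print(u,w)
crop(f,u,w,100,75,7,"pics/z20.png")
E
```

```text
t 25.85 z 198.1 r 142.35 cw ang 163.71 tool cw 162.24 F tool [ 0.4 -0.4  0.4] q6 0.42 tau [-0.02 -0.03 -0.03]
[498.2215706  -30.77764089 339.80600067]
217 85
```

View pics/z20.png

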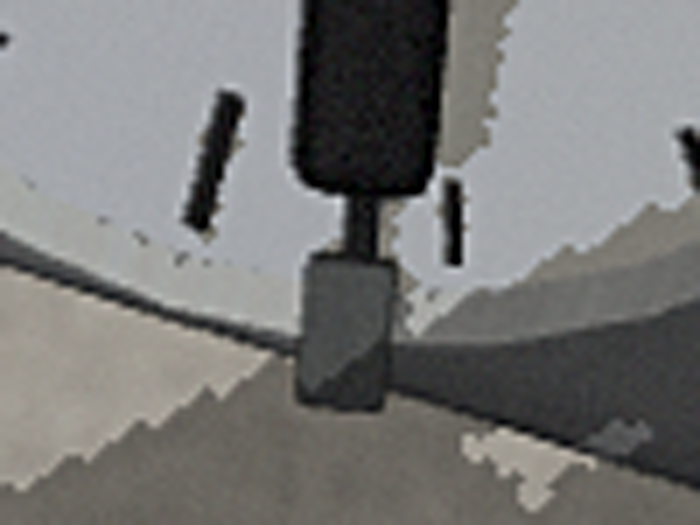

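The needle at (361,225) is now slightly right of the tab's middle at (352,258). Computing the angles.

```bash
python3 - <<'E'
from rig import r
from meas import *
f=r.grab_frame("wrist"); v=[535.4,16.1,35.94]
g=cv2.cvtColor(f['image'],cv2.COLOR_BGR2GRAY)
px=lambda u,w:((u+.5)/7-.5+217,(w+.5)/7-.5+85)
for nm,q,z in [('needle',(361,253),64),('needleb',(361,205),64),('tabinL',(307,262),66),('tabinR',(397,262),66),('tabin',(352,262),66),('tabout',(341,405),66),('mid',(347,333),66),('barendL',(297,150),93),('barendR',(443,150),93)]:
    p=onplane(f,*px(*q),z); print(nm,p.round(1),np.round(pol(v,p),2))
# subpixel edge profile across needle and tab
for row in (115,116,117,118,119,120,121,122,123,124,128,132): print(row,g[row,256:280])
E
```

```text
needle [482.  -44.8  64. ] [ 81.03 167.21]
needleb [484.9 -40.8  64. ] [ 76.11 167.5 ]
tabinL [476.9 -42.1  66. ] [ 82.48 171.1 ]
tabinR [484.6 -47.7  66. ] [ 81.56 164.47]
tabin [480.8 -44.9  66. ] [ 81.88 167.8 ]
tabout [470.8 -56.2  66. ] [ 96.93 167.71]
mid [475.9 -50.5  66. ] [ 89.28 167.72]
barendL [484.4 -32.2  93. ] [ 70.21 172.48]
barendR [495.5 -40.3  93. ] [ 69.11 161.19]
115 [168 166 168 168 166 171 166 167 170 185  82  16  26  28  26  75 122 120
 167 172 171 168 174 134]
116 [166 170 166 168 165 167 168 168 171 185  82  13  34  28  21  97 121 172
 175 167 168 167 169 180]
117 [166 167 166 168 167 166 167 169 172 160  65   8  36  28  17 101 121 122
 165 168 167 166 170 182]
118 [167 167 165 166 169 169 169 169 179 156  59  17  26  32  19 100 124 113
 164 169 167 170 168 178]
119 [167 168 167 167 169 170 174 178 142 115  51  23  25  29  11  98 124 168
 171 167 165 164 170 179]
120 [167 167 168 167 172 179 154 141 138 118  52  20  24  21  13 128 125 173
 172 168 168 168 168 179]
121 [167 166 165 169 181 105  42  33  38  36  24  15  24  24  29 110 106 129
 172 169 169 168 168 178]
122 [170 167 168 171 152  77  51  49  53  52  39  37  34  22  21  28  20  60
 172 173 169 168 169 177]
123 [169 167 170 175 127  77  78  79  74  80  68  78  77  72  65  61  56  46
 119 172 171 170 168 170]
124 [166 149 168 176 100  63  73  78  74  77  76  72  79  75  77  77  77  62
 121 123 166 168 168 169]
128 [164 163 168 177  88  67  79  75  76  74  67  71  70  75  76  77  63  54
 101 108 167 170 161 164]
132 [109 151 162 150  80  72  74  77  70  72  71  76  79  79  74  78  54 104
 112 110 105 102 106 108]
```

The needle is 0.4–0.7° past the tab's middle (0.5–1 mm). I'll take a closer, centred look before deciding on a correction.

Call:
arm_command(
  targets=[
    [-0.007,-0.01,0.015,0,0,0],
    [0,-0.01,0.025,0,0,0],
    [0,0,0.025,0,0,0],
    [0,0,0,0,0,0],
    [0,0,0,0,0,0],
    [0,0,0,0,0,0],
  ],
)

```text
clock: 26.5
eef_pos: [454.8, -76.4, 133.9]
tcp_rot: [3.142, -0.0, -0.633]
contact_force: [1.3, -0.3, -0.1]
opening: 0.353
```

```bash
python3 st.py w21; python3 - <<'E'
from rig import r
from meas import *
f=r.grab_frame("wrist"); print(f['xyz'])
v=marks(f,np.array([535.4,16.1]),35.94)
u,w=proj(f,[477.3,-50,64]); u,w=max(int(u)-40,0),max(0,int(w)-40); print(u,w)
crop(f,u,w,80,65,9,"pics/z21.png")
E
```

```text
t 26.5 z 133.9 r 122.67 cw ang 167.01 tool cw 162.18 F tool [ 1.2 -0.5  0.1] q6 0.46 tau [ 0.   -0.    0.02]
[504.82514476 -11.0163703  276.27833837]
20 min [591.6 -38.4] 91 78.6 res -0.08
60 min [469.8  45.4] 462 71.5 res -0.09
25 min [569.6 -54.3] 73 78.5 res 0.04
55 min [457.   21.7] 80 78.3 res 0.05
30 min [543.1 -58.7] 153 75.4 res 0.07
50 min [460.   -5.3] 72 78.1 res 0.07
45 min [474.3 -28. ] 153 75.2 res 0.1
40 min [496.  -40.9] 14 69.3 res -0.4
35 min [516.2 -59.8] 60 78.4 res 0.09
40 min [491.2 -49. ] 66 78.7 res 0.07
centre,zero [535.07607198  16.28369658  36.02142998]
235 134
```

View pics/z21.png

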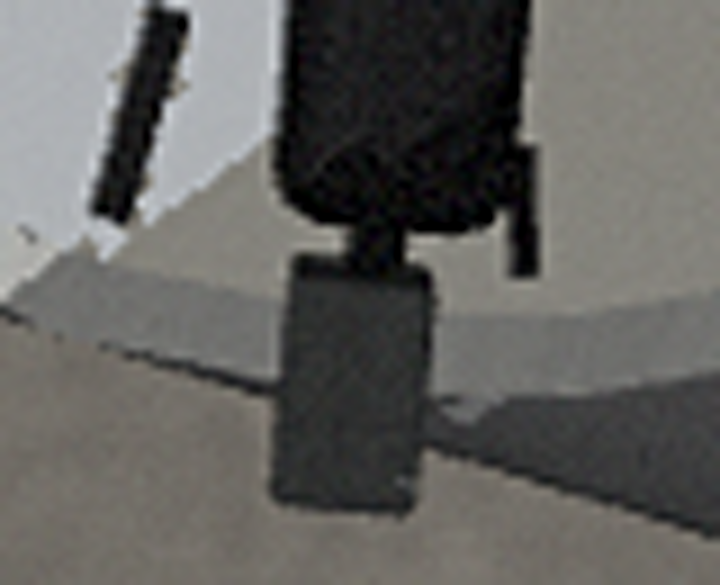

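Here the tab's middle is at (363,255) and the needle at (378,245). With 139 px for 10 mm, the needle is about 1.0 mm (0.7°) too far counter-clockwise. I'll nudge it back with the other finger and watch the bar against the marks.

Call:
arm_command(
  targets=[
    [0.007,-0.02,0,0,0,0],
    [0,-0.02,0,0,0,0],
    [0,-0.02,0,0,0,0],
    [0,0,0.015,0,0,0],
    [0,0,0.02,0,0,0],
    [0,0,0.02,0,0,0],
    [0,0,0.01,0,0,0],
    [-0.0005,0,0,0,0,0.02],
    [-0.0011,0,0,0,0,0.03],
    [-0.0012,0,0,0,0,0.03],
    [-0.0012,0,0,0,0,0.03],
    [-0.0012,0,0,0,0,0.03],
    [0,0,0,0,0,0],
    [0,0,0,0,0,0],
  ],
)

```text
clock: 27.77
eef_pos: [492.2, -29.1, 69.5]
tcp_rot: [-3.14, -0.001, -0.773]
contact_force: [-0.0, -0.3, 0.0]
opening: 0.354
```

```bash
python3 st.py w22
```

```text
t 27.7667 z 69.5 r 62.47 cw ang 169.64 tool cw 170.23 F tool [ 0.2  0.2 -0. ] q6 0.71 tau [ 0.02 -0.03  0.01]
```

View pics/w22.png

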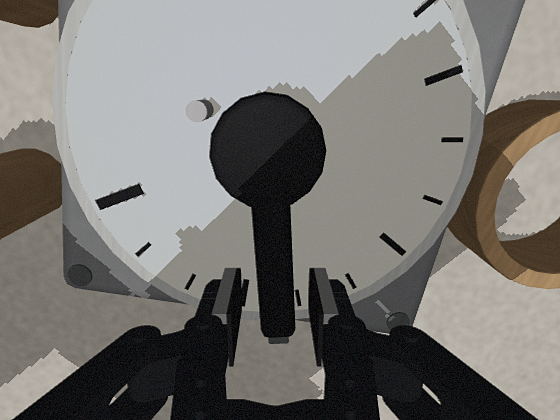

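The bar's right edge at (293,300) has about 5 mm to go to the right finger. I'll close that gap in small steps and track the force.

Call:
arm_command(
  targets=[
    [-0.00124,0,0,0,0,0.02],
    [-0.00124,0,0,0,0,0.02],
    [-0.00124,0,0,0,0,0.02],
    [0,0,0,0,0,0],
    [0,0,0,0,0,0],
  ],
)

```text
clock: 28.23
eef_pos: [488.8, -26.2, 68.3]
tcp_rot: [3.141, 0.0, -0.833]
contact_force: [0.5, -0.4, -0.6]
opening: 0.355
```

```bash
python3 st.py w23; python3 -c "
import cv2,numpy as np
a=cv2.imread('pics/w22.png')[180:350,180:360];b=cv2.imread('pics/w23.png')[180:350,180:360]
cv2.imwrite('pics/c23.png',cv2.resize(np.hstack([a,b]),None,fx=2.2,fy=2.2))"
```

```text
t 28.2333 z 68.3 r 62.94 cw ang 173.75 tool cw 173.66 F tool [ 0.6 -0.1  0.6] q6 0.78 tau [ 0.04 -0.02 -0.01]
```

View pics/c23.png

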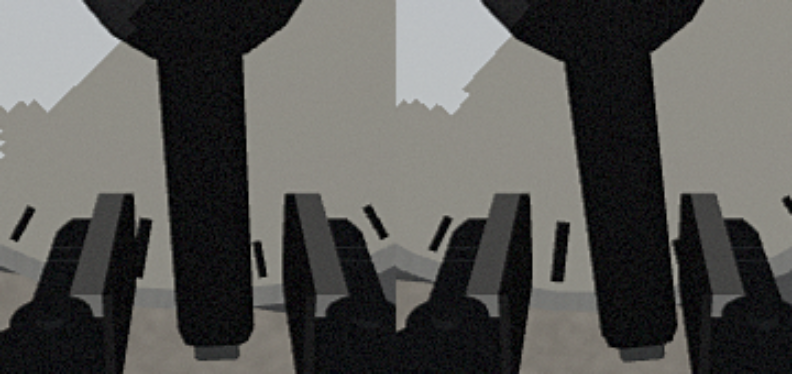

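In the right half the gap between bar and finger is down to about 1 mm ((672,300) against (682,300)). Taking finer steps.

Call:
arm_command(
  targets=[
    [-0.00062,0,0,0,0,0.01],
    [-0.00062,0,0,0,0,0.01],
    [0,0,0,0,0,0],
    [0,0,0,0,0,0],
  ],
)

```text
clock: 28.62
eef_pos: [488.0, -25.3, 68.3]
tcp_rot: [3.142, 0.0, -0.853]
contact_force: [-0.1, 0.2, 0.2]
opening: 0.354
```

```bash
python3 st.py w24; cat > tabrel.py <<'E'
# lever angle in the picture against the dial, from bar's mid line and the hub: bar dark mask
import sys; from h import *
for n in sys.argv[1:]:
    a=cv2.imread(f'pics/{n}.png')[180:350,180:360]
    cv2.imwrite(f'pics/c_{n}.png',a)
cv2.imwrite('pics/cc.png',cv2.resize(np.hstack([cv2.imread(f'pics/c_{n}.png') for n in sys.argv[1:]]),None,fx=2.2,fy=2.2))
E
python3 tabrel.py w23 w24
```

```text
t 28.6167 z 68.3 r 62.95 cw ang 174.81 tool cw 174.81 F tool [-0.2 -0.  -0.2] q6 0.8 tau [0.04 0.03 0.01]
```

View pics/cc.png

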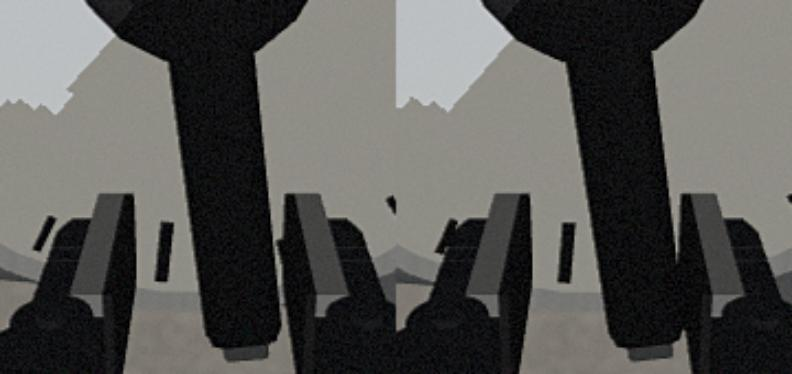

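The bar is just touching (force about 0). Now a 0.015 rad nudge, then lift and check.

Call:
arm_command(
  targets=[
    [-0.0005,0,0,0,0,0.008],
    [-0.00045,0,0,0,0,0.007],
    [0,0,0,0,0,0],
    [0,0,0,0,0,0],
  ],
)

```text
clock: 29.0
eef_pos: [487.7, -24.7, 68.4]
tcp_rot: [-3.141, -0.0, -0.868]
contact_force: [1.0, -2.8, -0.5]
opening: 0.353
```

```bash
python3 st.py w25; python3 tabrel.py w24 w25
```

```text
t 29.0 z 68.4 r 62.8 cw ang 175.42 tool cw 175.67 F tool [2.8 1.1 0.5] q6 0.81 tau [ 0.01  0.35 -0.03]
```

View pics/cc.png

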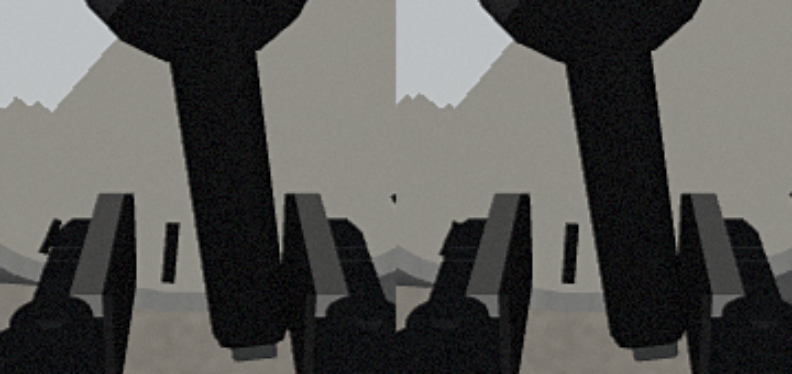

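There is contact now at 2.8 N, and the bar has moved only slightly. I'll add about 0.5°, then lift and look.

Call:
arm_command(
  targets=[
    [-0.0005,0,0,0,0,0.008],
    [0,0,0,0,0,0],
    [0,0,0,0,0,0],
  ],
)

```text
clock: 29.3
eef_pos: [487.2, -24.2, 68.3]
tcp_rot: [-3.141, -0.0, -0.876]
contact_force: [0.8, -2.2, -1.4]
opening: 0.349
```

```bash
python3 st.py w26
```

```text
t 29.3 z 68.3 r 62.87 cw ang 176.03 tool cw 176.13 F tool [2.2 0.8 1.4] q6 0.82 tau [-0.03  0.35 -0.04]
```

Call:
arm_command(
  targets=[
    [0.003,0,0,0,0,0],
    [0,0,-0.015,0,0,0],
    [0,0,-0.025,0,0,0],
    [0,0.01,-0.025,0,0,0],
    [0,0.025,0,0,0,0],
    [0,0.025,0,0,0,0],
    [0,0,0,0,0,0],
    [0,0,0,0,0,0],
    [0,0,0,0,0,0],
  ],
)

```text
clock: 30.1
eef_pos: [443.4, -64.9, 133.4]
tcp_rot: [-3.141, -0.0, -0.877]
contact_force: [0.1, 1.4, -0.1]
opening: 0.351
```

```bash
python3 st.py w27; python3 - <<'E'
from rig import r
from meas import *
f=r.grab_frame("wrist"); print(f['xyz'])
u,w=proj(f,[477.3,-50,64]); u,w=max(int(u)-40,0),max(0,int(w)-40); print(u,w)
crop(f,u,w,80,65,9,"pics/z27.png")
E
```

```text
t 30.1 z 133.4 r 122.58 cw ang 174.58 tool cw 176.17 F tool [-1.  -0.9  0.1] q6 0.73 tau [-0.02 -0.01 -0.03]
[508.01184038 -13.04545886 275.26094518]
248 134
```

View pics/z27.png

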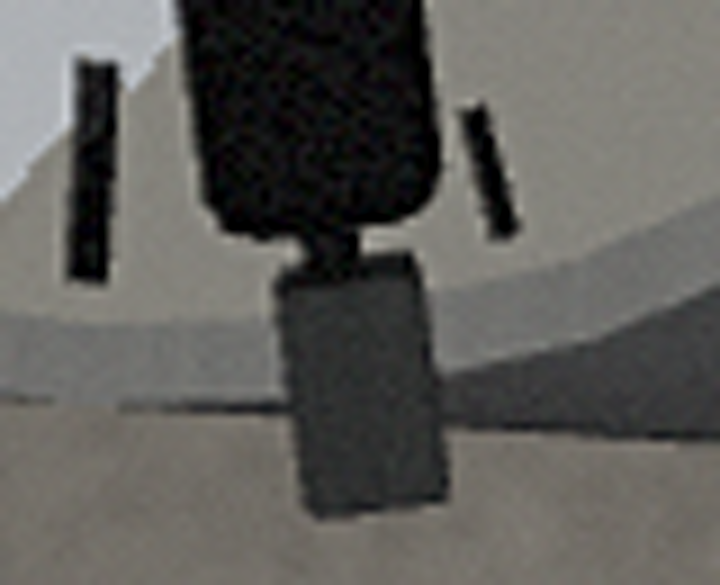

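The needle is at (330,245) and the tab's axis runs from (346,268) to (377,508), so the needle is now slightly on the clockwise side. Checking by rays.

```bash
python3 - <<'E'
from rig import r
from meas import *
f=r.grab_frame("wrist"); v=marks(f,np.array([535.4,16.1]),35.94,False)
for v in (v,[535.4,16.1,35.94]):
  px=lambda u,w:((u+.5)/9-.5+248,(w+.5)/9-.5+134)
  for nm,q,z in [('needle',(330,250),64),('tab top in',(350,296),66),('tabbottom in',(344,270),56),('tabout',(377,508),66),('mid',(363,400),66),('barL',(203,130),93),('barR',(434,130),93)]:
    p=onplane(f,*px(*q),z); print(nm,p.round(1),np.round(pol(v,p),2))
  if 1:
    # previous close view numbers
    pass
ft=r.grab_frame("top"); crop(ft,220,165,130,110,6,"pics/top9.png")
fs=r.grab_frame("side"); crop(fs,230,180,110,90,7,"pics/side9.png")
E
```

```text
centre,zero [534.77259299  16.57624114  36.20103607]
needle [481.5 -42.6  64. ] [ 79.57 168.19]
tab top in [480.3 -45.2  66. ] [ 82.39 167.58]
tabbottom in [480.1 -45.3  56. ] [ 82.59 167.66]
tabout [470.5 -55.9  66. ] [ 96.86 167.75]
mid [475.6 -50.4  66. ] [ 89.41 167.68]
barL [485.8 -28.6  93. ] [ 66.66 173.48]
barR [494.1 -38.6  93. ] [ 68.56 162.61]
needle [481.5 -42.6  64. ] [ 79.64 168.5 ]
tab top in [480.3 -45.2  66. ] [ 82.45 167.86]
tabbottom in [480.1 -45.3  56. ] [ 82.65 167.95]
tabout [470.5 -55.9  66. ] [ 96.92 167.95]
mid [475.6 -50.4  66. ] [ 89.47 167.92]
barL [485.8 -28.6  93. ] [ 66.8  173.89]
barR [494.1 -38.6  93. ] [ 68.56 163.01]
```

View pics/top9.png

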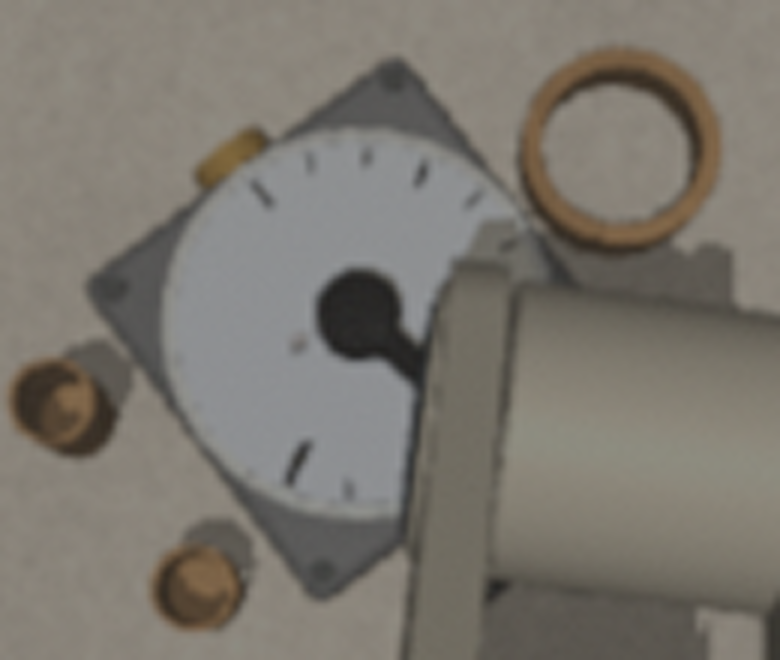

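View pics/side9.png

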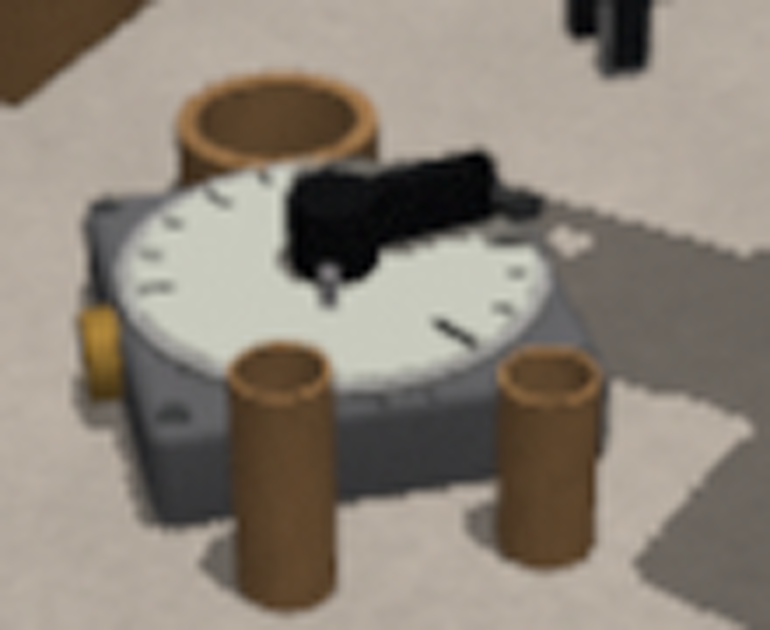

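The needle is at 168.3° and the tab at 167.7–167.9°, so it points at the tab within about 0.5° (0.7 mm). The tubes and ring sit at the same pixels as at the start. I'll lift clear and take a last look before handing in.

Call:
arm_command(
  targets=[
    [0,0.01,-0.02,0,0,0],
    [0,0.02,-0.03,0,0,0],
    [0,0,-0.03,0,0,0],
    [0,0,-0.01,0,0,0],
    [0,0,0,0,0,0],
    [0,0,0,0,0,0],
    [0,0,0,0,0,0],
  ],
)

```text
clock: 30.93
eef_pos: [419.3, -83.8, 222.0]
tcp_rot: [3.14, 0.001, -0.876]
contact_force: [-0.6, -0.4, 1.7]
opening: 0.348
```

```bash
python3 st.py w28
```

```text
t 30.9333 z 222.0 r 153.12 cw ang 175.22 tool cw 176.11 F tool [-0.   0.7 -1.7] q6 0.67 tau [-0.03  0.05 -0.  ]
```

View pics/w28.png

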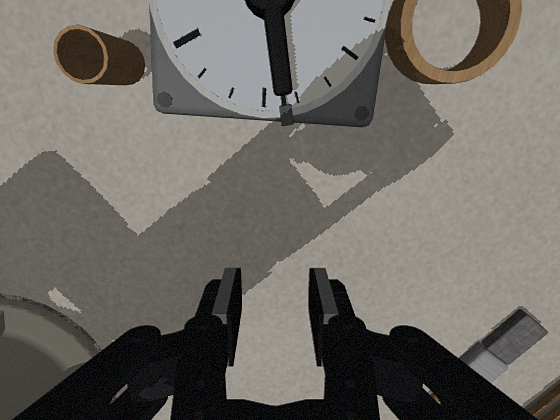

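The needle at (284,99) points at the tab at (287,116), and the gripper is well clear. Handing in.

```bash
python3 - <<'E'
from rig import r
print(r.sign_off())
E
```

```text
the job is handed in; nothing more can be done
None
```

The timer is set and handed in at about 31 s of the 72 s allowed, with the gripper clear of everything.

- **Arming:** I straddled the bar with the fingers open and swept it clockwise past the top mark to the stop pin. I pressed it home with 16–17 N for about a second. The highest force I read was about 17.5 N, against the 30 N limit.
- **Setting:** I swept the lever back towards the tab, but the needle ended 0.4–0.7° too far. One small clockwise nudge with the other finger corrected that.
- **Last checks:**
  - The needle reads about 168.3° and the tab 167.7–167.9°, so the needle is about 0.5° (0.7 mm) clockwise of the tab's middle. I left that as it is.
  - The tab reads the same as before the sweep, within measuring error. The tubes and the tape ring are at the same pixels in the top view as at the start.
- **Disagreements:**
  - The pin measured at 287.7° instead of 286°.
  - The early two-view heights for the pin and bar end came out 6–11 mm low, from the coarse top picture, so I worked from the given heights.

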